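# Make up two pick-up orders at the parcel counter

### The job

Two customers are coming to collect, so make up their orders by the coloured stickers: stack the three blue-stickered parcels in the middle of the blue tray and the two yellow-stickered parcels in the middle of the yellow tray. In each stack the largest goes at the bottom and the smallest on top, stickers up, each centred on the one below and lying lengthwise with the tray; set every parcel down gently, without dropping it. Leave the green-stickered parcel, the roll of tape and the barcode scanner where they are.

Things in the scene. Friction and masses are not known exactly. Their poses are not given: they have to be found in the camera images.
- tray_blue: blue plastic collection tray, 172 x 136 mm outside, fixed to the counter, a low 14 mm rim (5 mm thick) round a flat floor 4 mm above the counter (inside 162 x 126 mm); origin: under its centre, at counter height; x along its long side, y along its short side, z up
- tray_yellow: yellow plastic collection tray, 172 x 136 mm outside, fixed to the counter, a low 14 mm rim (5 mm thick) round a flat floor 4 mm above the counter (inside 162 x 126 mm); origin: under its centre, at counter height; x along its long side, y along its short side, z up
- blue_large: large brown carton with pale tape, 132 x 60 x 50 mm (length x width x height), about 300 g, with a round blue sticker (34 mm) and a white label with bars on top, and a small blue sticker on each end; closed and rigid; origin: centre of its underside; x along its length, y across its width, z up; lies flat with the sticker up at the start
- blue_medium: white carton, 108 x 56 x 40 mm (length x width x height), about 200 g, with a round blue sticker (34 mm) and a white label with bars on top, and a small blue sticker on each end; closed and rigid; origin: centre of its underside; x along its length, y across its width, z up; lies flat with the sticker up at the start
- blue_small: small light-brown carton with pale tape, 84 x 50 x 32 mm (length x width x height), about 100 g, with a round blue sticker (28 mm) and a white label with bars on top, and a small blue sticker on each end; closed and rigid; origin: centre of its underside; x along its length, y across its width, z up; lies flat with the sticker up at the start
- yellow_large: red lidded carton, 128 x 60 x 46 mm (length x width x height), about 280 g, with a round yellow sticker (34 mm) and a white label with bars on top, and a small yellow sticker on each end; closed and rigid; origin: centre of its underside; x along its length, y across its width, z up; lies flat with the sticker up at the start
- yellow_small: small charcoal-black carton, 88 x 52 x 34 mm (length x width x height), about 120 g, with a round yellow sticker (28 mm) and a white label with bars on top, and a small yellow sticker on each end; closed and rigid; origin: centre of its underside; x along its length, y across its width, z up; lies flat with the sticker up at the start
- green_parcel: another customer's brown carton (leave it alone), 110 x 56 x 42 mm (length x width x height), about 220 g, with a round green sticker (34 mm) and a white label with bars on top, and a small green sticker on each end; closed and rigid; origin: centre of its underside; x along its length, y across its width, z up; lies flat with the sticker up at the start
- tape_roll: roll of brown packing tape lying flat, 106 mm across, 48 mm high, to be left alone; origin: centre of its underside
- scanner: black and grey hand-held barcode scanner lying on its side, about 95 x 165 mm, 42 mm high, to be left alone; origin: under the centre of its head, x towards its window, the grip runs to -y

How it is judged:
At the end, for the whole second after the job is handed in: Each stack upright and at rest in its tray, in order, sticker up: bottom centre within 15 mm of the tray's, others within 12 mm of the one below, resting on it (4 mm), level within 0.06 rad, length along the tray's within 0.17 rad; green parcel, tape roll, scanner moved under 20 mm (horizontal distance between blue_large and tray_blue below 0.015 m and z of blue_large in the frame of tray_blue between 0 and 0.008 m and angle between the x axis of each of blue_large, blue_medium, blue_small and the x axis of tray_blue, either way round below 0.17 rad and angle between each of blue_large, blue_medium, blue_small, yellow_large, yellow_small's own z axis and vertical below 0.06 rad and linear speed of each of blue_large, blue_medium, blue_small, yellow_large, yellow_small below 0.02 m/s and angular speed of each of blue_large, blue_medium, blue_small, yellow_large, yellow_small below 0.1 rad/s and horizontal distance between blue_medium and blue_large below 0.012 m and z of blue_medium in the frame of blue_large between 0.046 and 0.054 m and horizontal distance between blue_small and blue_medium below 0.012 m and z of blue_small in the frame of blue_medium between 0.036 and 0.044 m and horizontal distance between yellow_large and tray_yellow below 0.015 m and z of yellow_large in the frame of tray_yellow between 0 and 0.008 m and angle between the x axis of each of yellow_large, yellow_small and the x axis of tray_yellow, either way round below 0.17 rad and horizontal distance between yellow_small and yellow_large below 0.012 m and z of yellow_small in the frame of yellow_large between 0.042 and 0.05 m and distance of each of green_parcel, tape_roll, scanner from where it was at the start of the episode below 0.02 m); the robot touches nothing.
It fails at once if the green-stickered parcel is disturbed (moves more than 20 mm) (distance of green_parcel from where it was at the start of the episode above 0.02 m).
It fails at once if the roll of tape is disturbed (moves more than 20 mm) (distance of tape_roll from where it was at the start of the episode above 0.02 m).
It fails at once if the barcode scanner is disturbed (moves more than 20 mm) (distance of scanner from where it was at the start of the episode above 0.02 m).
It fails at once if a parcel is dropped, thrown or knocked: it moves faster than 0.7 m/s (a fall of about 25 mm) while the fingers do not hold it ((linear speed of blue_large above 0.7 m/s and contact force between the fingers and blue_large below 0.05 N) or (linear speed of blue_medium above 0.7 m/s and contact force between the fingers and blue_medium below 0.05 N) or (linear speed of blue_small above 0.7 m/s and contact force between the fingers and blue_small below 0.05 N) or (linear speed of yellow_large above 0.7 m/s and contact force between the fingers and yellow_large below 0.05 N) or (linear speed of yellow_small above 0.7 m/s and contact force between the fingers and yellow_small below 0.05 N)).
It also fails if it takes over 128 s, if anything falls off the work surface, if the arm or the gripper's body presses on something with over 40 N, if the wrist force passes 120 N, or if a joint passes its speed limit or range.

### The arm

A 6-joint arm with a two-finger parallel gripper is mounted at the origin on the work surface. World frame = base frame: x ahead of the robot, y to its left, z up, the work surface at z = 0. Lengths are in m, angles in rad, forces in N, time in s.
With the tool pointing down it reaches from about 0.35 to 0.95 m from the base axis. Payload 17.4 kg.
Tool frame: the origin (TCP) lies at the very end of the fingers, on their centre line; the grasp point (between the pads) lies 19 mm behind it; z points along the fingers, y is the direction in which the jaws open and shut (so a half turn about z gives the same grasp; the last joint's range is limited). The gripper opens to 93 mm and grips with 3 to 60 N. Pads are 15 mm wide; open, the fingers measure 128 mm over their backs; the gripper's body (75 mm by 188 mm) begins 65 mm behind the grasp point.
Start: joints at [1.133, 0.116, 1.442, -0, 1.584, -0.038], TCP at [0.263, 0.622, 0.18] pointing down, gripper open.
Joint ranges: [-2.83, 2.83], [-0.83, 2.19], [0.07, 2.5], [-1.14, 4.28], [0.01, 3], [-2.97, 2.97]. Speed limits (rad/s): [1.89, 1.89, 2.22, 3.14, 3.14, 3.14].

### API

Orientations are given as a unit quaternion [x, y, z, w].
In Python, from workcell import arm, vision gives the robot as it stands.
- The arm moves only by the tool send_rows, never from a script. Its argument "motion" is a list of rows, each an object with "jaw": the opening, from -1 (shut) to 1 (fully open); "delta_pos": the shift along the tool's x, y, z each as a share of 0.5 m, from -1 to 1, a list of three; "rotation": the turn, a rotation vector about the tool's x, y, z each as a share of 30 degrees, from -1 to 1, a list of three. A call has 1 to 20 rows; each row is the pose to reach, as a shift and turn from the pose commanded when the call began, along the tool's axes at that moment; what a row does not reach only later rows make up. A row lasts 1/12 s, in which the tool goes at most 41.7 mm and 7.16 degrees, less where a joint would pass 70% of its speed; a pose out of reach is approached as far as the arm can. A call with a number of a shift or a turn outside -1 to 1 is refused whole. A call with a gripper value outside its range is refused whole. The fingers move at their own pace and stop on an object; the grip force is fixed at half the most. Time passes only in rows, so rows that repeat a pose let the fingers close. It gives the time, the measured TCP pose, the force and the opening at its end, in the units of the state.
- arm.get_obs(): the state, without advancing time (a new reading comes with each control period).
- vision.snapshot(name): name is "side" or "top" or "wrist"; returns a dict with "image" (480x640x3 uint8, red, green, blue), "K" (3x3 intrinsics, pixels), "world_from_camera" (4x4, takes a point from camera to world coordinates); the wrist camera has in their place "hand_eye" (4x4, takes a point from camera to tool coordinates, whose origin is the TCP and whose axes are the flange's). Camera axes: x right, y down, z forward; pixel columns grow to the right and rows downward; lengths in m; the calibration is good to about 2 mm. The wrist camera is an equidistant fisheye: a pixel r from the principal point sees the ray r / f radians off the axis. A picture is of the moment at which its call begins: read the wrist's pose just before it. There is no depth.
- arm.finish_job(): hands the job in, once; it reports no verdict.
The state is a dict: "t": time; "q": joint angles; "joint_velocities": joint speeds; "joint_torque": joint torques, N m; "eef_pos": TCP position; "eef_rot": TCP orientation; "contact_force": force on the tool from outside, world axes, zero at the start; "moment": the same for the moment, N m; "grip_width": finger opening in m.
Only numpy, scipy, OpenCV 4.12 (cv2) and the standard library are available. Lean on these libraries where they do the work, as an engineer would, in place of code of your own. Each camera call takes 0.05 s, during which the arm holds its last target.

## Working session

There is one attempt and no reset: what is moved stays moved. The work goes in short steps, Python scripts to look and compute and a tool call to move; the robot and the scene stay as the last step left them, time stands still between calls to the robot, and variables do not carry over. Pictures are saved under pics/ and viewed, and the job is handed in when it is done.

Besides the shell and the picture viewer there is one more tool, called after "Request:" in YAML: its name, and indented under it one key for each argument. send_rows: Moves the arm, as the interface text tells. Its arguments: {"type":"object","properties":{"motion":{"type":"array","items":{"type":"object","properties":{"jaw":{"type":"number"},"delta_pos":{"type":"array","items":{"type":"number"}},"rotation":{"type":"array","items":{"type":"number"}}}}}},"required":["motion"]}

```bash
ls; mkdir -p pics
python3 - <<'E'
from workcell import arm, vision
import cv2, numpy as np, pickle
print(arm.get_obs())
d={}
for n in ["top","side"]:
    s=vision.snapshot(n); d[n]=s
    cv2.imwrite(f"pics/{n}0.png",s["image"][:,:,::-1]); print(n,s["K"],s["world_from_camera"])
pickle.dump(d,open("s0.pkl","wb"))
E
```

```text
pics
{'t': 0.0, 'q': array([ 1.13319137e+00,  1.16498295e-01,  1.44228383e+00,  3.63566956e-06,
        1.58403399e+00, -3.77524177e-02]), 'joint_velocities': array([-0.00056138, -0.0006516 ,  0.00130955, -0.00062015, -0.0001292 ,
       -0.00017146]), 'joint_torque': array([-2.13550353e-03, -7.21272540e+01, -6.22600722e+01,  7.79162650e-02,
        2.40026502e-02, -5.48728576e-05]), 'eef_pos': array([0.26262915, 0.62152066, 0.17908539]), 'eef_rot': array([ 1.98597009e-01,  9.80081045e-01, -5.94107902e-04, -1.45797522e-04]), 'contact_force': array([-0.27539593, -0.14984013, -1.18220778]), 'moment': array([ 0.01158262,  0.00071992, -0.0226254 ]), 'grip_width': 0.09282820243374681}
top [[596.50354725   0.         310.47245954]
 [  0.         596.50354725 233.27592214]
 [  0.           0.           1.        ]] [[-0.04903037 -0.97577477  0.21321261  0.37211133]
 [-0.9987806   0.04913345 -0.00481865  0.01967715]
 [-0.00577395 -0.21318888 -0.97699394  1.17129504]
 [ 0.          0.          0.          1.        ]]
side [[448.9206545    0.         316.79186115]
 [  0.         448.9206545  234.04047221]
 [  0.           0.           1.        ]] [[ 0.99340841 -0.06998014  0.09078824  0.52364541]
 [-0.1141347  -0.67730341  0.72679664 -0.6158271 ]
 [ 0.01062986 -0.73236799 -0.68082607  0.64420225]
 [ 0.          0.          0.          1.        ]]
```

View pics/top0.png

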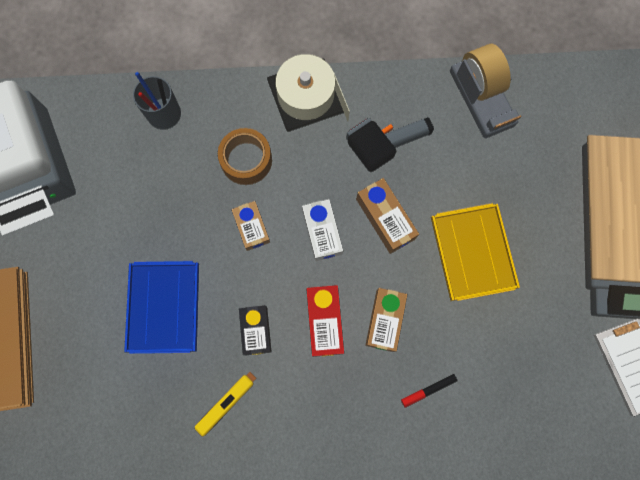

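View pics/side0.png

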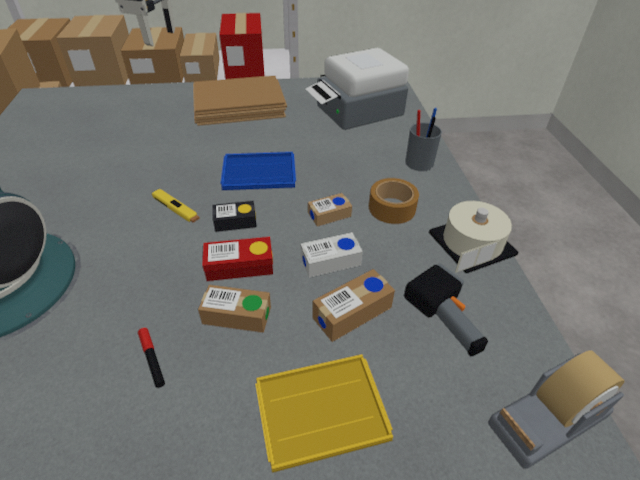

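Run:
```python
import cv2
im=cv2.imread("pics/top0.png")
c=im[170:365,225:425]
cv2.imwrite("pics/crop0.png",cv2.resize(c,None,fx=3,fy=3,interpolation=cv2.INTER_CUBIC))
c=im[195:365,115:285];d=im[190:310,420:530]
cv2.imwrite("pics/crop1.png",cv2.resize(d,None,fx=5,fy=5,interpolation=cv2.INTER_CUBIC))
```

```text
(no output)
```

View pics/crop0.png

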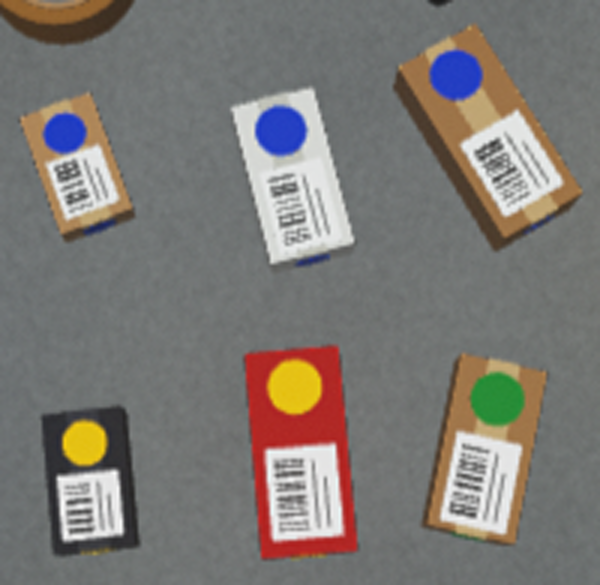

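View pics/crop1.png

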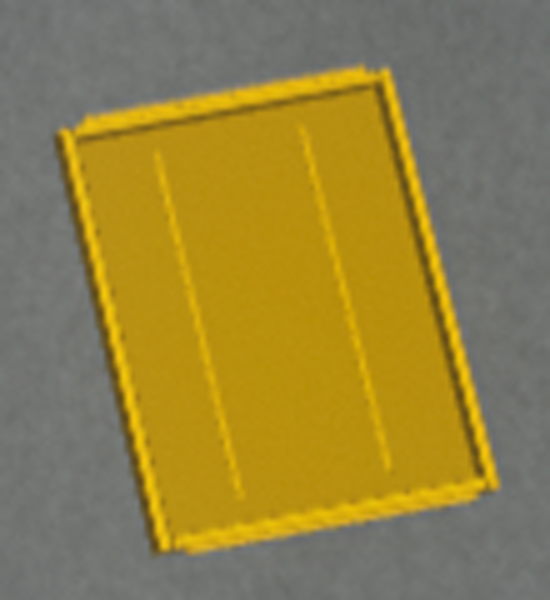

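```bash
cat > h.py <<'E'
import numpy as np, cv2, pickle
def cast(s,px,z):
    K=s["K"];T=s["world_from_camera"]
    px=np.atleast_2d(np.asarray(px,float)); r=np.c_[(px[:,0]-K[0,2])/K[0,0],(px[:,1]-K[1,2])/K[1,1],np.ones(len(px))]@T[:3,:3].T
    return T[:3,3]+r*((z-T[2,3])/r[:,2])[:,None]
def proj(s,P):
    T=s["world_from_camera"];c=(np.atleast_2d(P)-T[:3,3])@T[:3,:3]
    return np.c_[c[:,0]/c[:,2]*s["K"][0,0]+s["K"][0,2],c[:,1]/c[:,2]*s["K"][1,1]+s["K"][1,2]]
S=dict(blue_large=(.132,.06,.05),blue_medium=(.108,.056,.04),blue_small=(.084,.05,.032),yellow_large=(.128,.06,.046),yellow_small=(.088,.052,.034),green_parcel=(.11,.056,.042))
def box(c,yaw,dims,z0=0):
    L,W,H=dims;R=np.array([[np.cos(yaw),-np.sin(yaw)],[np.sin(yaw),np.cos(yaw)]])
    return np.array([[*(R@[a*L/2,b*W/2]+c),z0+h*H] for h in(0,1) for a,b in((1,1),(1,-1),(-1,-1),(-1,1))])
def draw(im,p,sc,off):
    q=((p-off)*sc).astype(int)
    for i in range(4):
        for a,b in((i,(i+1)%4),(i+4,(i+1)%4+4),(i,i+4)): cv2.line(im,tuple(map(int,q[a])),tuple(map(int,q[b])),(255,0,255) if a>=4 else (0,255,0),1)
E
cat > m1.py <<'E'
from h import *
d=pickle.load(open("s0.pkl","rb"));s=d["top"]
bgr=s["image"][:,:,::-1].copy();hsv=cv2.cvtColor(bgr,cv2.COLOR_BGR2HSV)
# far-left, far-right corners (crop px /3)
far=dict(blue_small=[(21,117),(90,94)],blue_medium=[(232,107),(314,88)],blue_large=[(399,66),(473,27)],yellow_small=[(42,413),(124,406)],yellow_large=[(246,353),(338,346)],green_parcel=[(459,353),(547,373)])
lab=dict(blue_small=(83,183),blue_large=(513,163),yellow_small=(90,506),yellow_large=(305,493),green_parcel=(480,484),blue_medium=(295,203))
masks=dict(blue=((105,150,60),(130,255,255)),yellow=((18,150,100),(32,255,255)),green=((45,120,60),(80,255,255)))
res={}
for n,(L,W,H) in S.items():
    f=cast(s,np.array(far[n])/3+[225,170],H)[:,:2]
    w=np.linalg.norm(f[0]-f[1]); mid=f.mean(0); e=(f[0]-f[1])/w  # left dir = +y-ish ; box x axis pointing far
    ax1=np.array([e[1],-e[0]]); 
    m=cv2.inRange(hsv,*masks[n.split('_')[0]]);k,lb,st,ce=cv2.connectedComponentsWithStats(m)
    guess=proj(s,[*(mid-.025*ax1),H])[0]
    i=1+np.argmin(np.linalg.norm(ce[1:]-guess,axis=1)); stk=cast(s,ce[i],H)[0,:2]
    l=cast(s,np.array(lab[n])/3+[225,170],H)[0,:2]
    ax=(stk-l)/np.linalg.norm(stk-l); 
    print(n,"w",w.round(4),"yaw far",np.degrees(np.arctan2(ax1[1],ax1[0])).round(1),"yaw lab",np.degrees(np.arctan2(ax[1],ax[0])).round(1),"stk area",st[i,4],"stk from far",((mid-stk)@ax).round(4),"lat",((mid-stk)@[-ax[1],ax[0]]).round(4))
    yaw=np.arctan2(ax[1],ax[0]); p=np.array([-ax[1],ax[0]])
    c=mid-ax*L/2; c=c+p*((stk-c)@p)
    res[n]=(c,yaw); print("   c",c.round(4), "sticker ahead of c",((stk-c)@ax).round(4),"R",np.linalg.norm(c).round(3))
for n,rng in dict(tray_blue=((105,150,60),(130,255,255)),tray_yellow=((18,150,60),(32,255,255))).items():
    m=cv2.inRange(hsv,*rng);k,lb,st,ce=cv2.connectedComponentsWithStats(m);i=1+np.argmax(st[1:,4])
    cn=max(cv2.findContours((lb==i).astype(np.uint8),0,1)[0],key=cv2.contourArea)
    w=cast(s,cn[:,0],.014)[:,:2]; r=cv2.minAreaRect((w*1000).astype(np.float32)); b=cv2.boxPoints(r)
    e=[b[1]-b[0],b[2]-b[1]]; a=max(e,key=np.linalg.norm); yaw=np.arctan2(a[1],a[0])%np.pi
    print(n,np.array(r[0]).round(1),np.array(r[1]).round(1),np.degrees(yaw).round(1)); res[n]=(np.array(r[0])/1000,yaw)
pickle.dump(res,open("res.pkl","wb"))
for nm in("top","side"):
    s=d[nm];off,sc,(ww,hh)=((115,170),2,(410,190)) if nm=="top" else ((190,140),3,(210,195)) 
    if nm=="side": off,sc,(ww,hh)=(190,140),2.4,(240,240)
    im=cv2.resize(s["image"][off[1]:off[1]+hh,off[0]:off[0]+ww,::-1],None,fx=sc,fy=sc,interpolation=cv2.INTER_CUBIC)
    for n in S: draw(im,proj(s,box(*res[n],S[n])),sc,off)
    for n in("tray_blue","tray_yellow"): draw(im,proj(s,box(res[n][0],res[n][1],(.172,.136,.014))),sc,off)
    cv2.imwrite(f"pics/ov_{nm}.png",im)
E
python3 m1.py
```

```text
blue_large w 0.0555 yaw far 25.6 yaw lab 28.4 stk area 211 stk from far 0.0217 lat 0.0003
   c [ 0.6486 -0.1393] sticker ahead of c 0.0443 R 0.663
blue_medium w 0.0552 yaw far 10.6 yaw lab 8.6 stk area 205 stk from far 0.0218 lat -0.0001
   c [ 0.6268 -0.0077] sticker ahead of c 0.0322 R 0.627
blue_small w 0.0477 yaw far 16.3 yaw lab 18.7 stk area 137 stk from far 0.0187 lat -0.0014
   c [0.644  0.1313] sticker ahead of c 0.0233 R 0.657
yellow_large w 0.0583 yaw far 1.5 yaw lab 3.1 stk area 252 stk from far 0.0227 lat -0.0016
   c [ 0.4495 -0.0051] sticker ahead of c 0.0413 R 0.45
yellow_small w 0.0521 yaw far 2.0 yaw lab 4.3 stk area 186 stk from far 0.0201 lat -0.0018
   c [0.4395 0.1294] sticker ahead of c 0.0239 R 0.458
green_parcel w 0.0567 yaw far -15.8 yaw lab -15.0 stk area 252 stk from far 0.0225 lat -0.0001
   c [ 0.4458 -0.1216] sticker ahead of c 0.0325 R 0.462
tray_blue [495.1 309.2] [136.9 176.7] 178.1
tray_yellow [ 573.1 -306.7] [177. 138.] 7.8
```

View pics/ov_top.png

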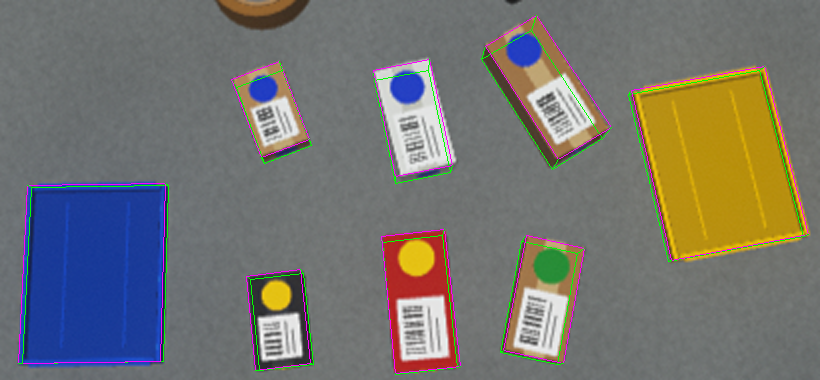

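View pics/ov_side.png

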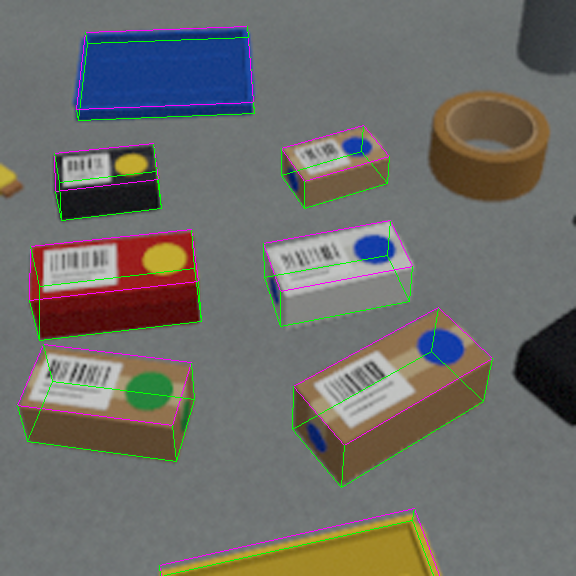

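```bash
cat > plan.py <<'E'
import sys,numpy as np
from scipy.spatial.transform import Rotation as R
from workcell import arm
def go(x,y,z,th=None):
    o=arm.get_obs();r=R.from_quat(o["eef_rot"]);M=r.as_matrix()
    cur=np.degrees(np.arctan2(-M[1,0],-M[0,0]))
    print("t %.2f"%o["t"],"pos",o["eef_pos"].round(4),"th %.2f"%cur,"tilt",np.degrees(np.arccos(-M[2,2])).round(2),"F",o["contact_force"].round(1),"grip",o["grip_width"].round(4),"q6 %.2f"%o["q"][5])
    d=M.T@(np.array([x,y,z])-o["eef_pos"])
    t=np.radians(th); T=np.array([[-np.cos(t),-np.sin(t),0],[-np.sin(t),np.cos(t),0],[0,0,-1]]).T
    T=np.column_stack([[-np.cos(t),-np.sin(t),0],[-np.sin(t),np.cos(t),0],[0,0,-1]])
    rv=np.degrees((r.inv()*R.from_matrix(T)).as_rotvec())
    print("target",(x,y,z,th),"delta",(d/.5).round(4),"rot",(rv/30).round(4),"rows pos %.1f rot %.1f"%(np.linalg.norm(d)/.0417,np.linalg.norm(rv)/7.16))
if __name__=="__main__": go(*map(float,sys.argv[1:5]))
E
python3 plan.py 0.6486 -0.1393 0.12 28.2
python3 - <<'E'
from h import *
d=pickle.load(open("s0.pkl","rb"));s=d["top"]
q=cast(s,np.array([(60,132),(388,70),(497,488),(160,552)])/5+[420,190],.014)[:,:2]
print(q,q.mean(0)); 
for a,b in((0,3),(1,2),(0,1),(3,2)): v=q[a]-q[b];print(np.linalg.norm(v).round(4),np.degrees(np.arctan2(v[1],v[0])).round(2))
E
```

```text
[[ 0.64690528 -0.22995503]
 [ 0.66578076 -0.36342771]
 [ 0.49633918 -0.38621011]
 [ 0.47807429 -0.25310588]] [ 0.57177488 -0.30817468]
0.1704 7.81
0.171 7.66
0.1348 98.05
0.1344 97.81Traceback (most recent call last):
  File "plan.py", line 13, in <module>
    if __name__=="__main__": go(*map(float,sys.argv[1:5]))
                             ~~^^^^^^^^^^^^^^^^^^^^^^^^^^^
  File "plan.py", line 7, in go
    print("t %.2f"%o["t"],"pos",o["eef_pos"].round(4),"th %.2f"%cur,"tilt",np.degrees(np.arccos(-M[2,2])).round(2),"F",o["contact_force"].round(1),"grip",o["grip_width"].round(4),"q6 %.2f"%o["q"][5])
                                                                                                                                                          ^^^^^^^^^^^^^^^^^^^^^
AttributeError: 'float' object has no attribute 'round'
```

```bash
sed -i 's/o\["grip_width"\].round(4)/round(o["grip_width"],4)/' plan.py
python3 plan.py 0.6486 -0.1393 0.12 28.2
```

```text
t 0.10 pos [0.2626 0.6216 0.1792] th -22.90 tilt 0.06 F [-0.4  0.8 -0.1] grip 0.093 q6 -0.04
target (0.6486, -0.1393, 0.12, 28.2) delta [-1.3033 -1.1012  0.1196] rot [-1.9000e-03 -9.0000e-04 -1.7035e+00] rows pos 20.5 rot 7.1
```

Request:
send_rows:
  motion:
    - {"delta_pos": [-0.9,-0.76,0],"rotation": [0,0,-1],"jaw": 1}
    - {"delta_pos": [-0.9,-0.76,0],"rotation": [0,0,-1],"jaw": 1}
    - {"delta_pos": [-0.9,-0.76,0],"rotation": [0,0,-1],"jaw": 1}
    - {"delta_pos": [-0.9,-0.76,0],"rotation": [0,0,-1],"jaw": 1}
    - {"delta_pos": [-0.9,-0.76,0],"rotation": [0,0,-1],"jaw": 1}
    - {"delta_pos": [-0.9,-0.76,0],"rotation": [0,0,-1],"jaw": 1}
    - {"delta_pos": [-0.9,-0.76,0],"rotation": [0,0,-1],"jaw": 1}
    - {"delta_pos": [-0.9,-0.76,0],"rotation": [0,0,-1],"jaw": 1}
    - {"delta_pos": [-0.9,-0.76,0],"rotation": [0,0,-1],"jaw": 1}
    - {"delta_pos": [-0.9,-0.76,0],"rotation": [0,0,-1],"jaw": 1}
    - {"delta_pos": [-0.9,-0.76,0],"rotation": [0,0,-1],"jaw": 1}
    - {"delta_pos": [-0.9,-0.76,0],"rotation": [0,0,-1],"jaw": 1}
    - {"delta_pos": [-0.9,-0.76,0],"rotation": [0,0,-1],"jaw": 1}
    - {"delta_pos": [-0.9,-0.76,0],"rotation": [0,0,-1],"jaw": 1}

```text
t: 1.27
eef_pos: [0.5267, 0.1005, 0.1798]
eef_rot: [-0.062, 0.998, 0.0, 0.0]
contact_force: [0.5, 1.5, -0.2]
grip_width: 0.0931
```

```bash
python3 plan.py 0.6486 -0.1393 0.12 28.2
```

```text
t 1.27 pos [0.5267 0.1005 0.1798] th 7.09 tilt 0.01 F [ 0.5  1.5 -0.2] grip 0.0931 q6 -1.55
target (0.6486, -0.1393, 0.12, 28.2) delta [-0.1828 -0.5061  0.1197] rot [ 0.000e+00  3.000e-04 -7.037e-01] rows pos 6.6 rot 2.9
```

Request:
send_rows:
  motion:
    - {"delta_pos": [-0.183,-0.506,0.12],"rotation": [0,0,-0.704],"jaw": 1}
    - {"delta_pos": [-0.183,-0.506,0.12],"rotation": [0,0,-0.704],"jaw": 1}
    - {"delta_pos": [-0.183,-0.506,0.12],"rotation": [0,0,-0.704],"jaw": 1}
    - {"delta_pos": [-0.183,-0.506,0.12],"rotation": [0,0,-0.704],"jaw": 1}
    - {"delta_pos": [-0.183,-0.506,0.12],"rotation": [0,0,-0.704],"jaw": 1}
    - {"delta_pos": [-0.183,-0.506,0.12],"rotation": [0,0,-0.704],"jaw": 1}
    - {"delta_pos": [-0.183,-0.506,0.12],"rotation": [0,0,-0.704],"jaw": 1}
    - {"delta_pos": [-0.183,-0.506,0.12],"rotation": [0,0,-0.704],"jaw": 1}
    - {"delta_pos": [-0.183,-0.506,0.12],"rotation": [0,0,-0.704],"jaw": 1}

```text
t: 2.02
eef_pos: [0.6481, -0.1383, 0.1184]
eef_rot: [-0.243, 0.97, 0.001, -0.001]
contact_force: [-0.1, 0.5, 1.2]
grip_width: 0.0926
```

```bash
python3 plan.py 0.6486 -0.1393 0.014 28.2
python3 - <<'E'
from workcell import vision
import cv2,pickle
s=vision.snapshot("wrist");print(s["K"],s["hand_eye"]);cv2.imwrite("pics/w1.png",s["image"][:,:,::-1])
E
```

```text
t 2.02 pos [ 0.6481 -0.1383  0.1184] th 28.10 tilt 0.13 F [-0.1  0.5  1.2] grip 0.0926 q6 -2.31
target (0.6486, -0.1393, 0.014, 28.2) delta [-0.0003 -0.0026  0.2088] rot [ 0.0031 -0.0031 -0.0034] rows pos 2.5 rot 0.0
[[371.64829954   0.         325.89507533]
 [  0.         371.64829954 241.56598551]
 [  0.           0.           1.        ]] [[-2.18244592e-04 -9.53483080e-01 -3.01446461e-01  8.30194495e-02]
 [ 9.99999638e-01 -4.55848369e-04  7.17869414e-04 -1.18910678e-03]
 [-8.21890217e-04 -3.01446195e-01  9.53482835e-01 -2.05162547e-01]
 [ 0.00000000e+00  0.00000000e+00  0.00000000e+00  1.00000000e+00]]
```

View pics/w1.png

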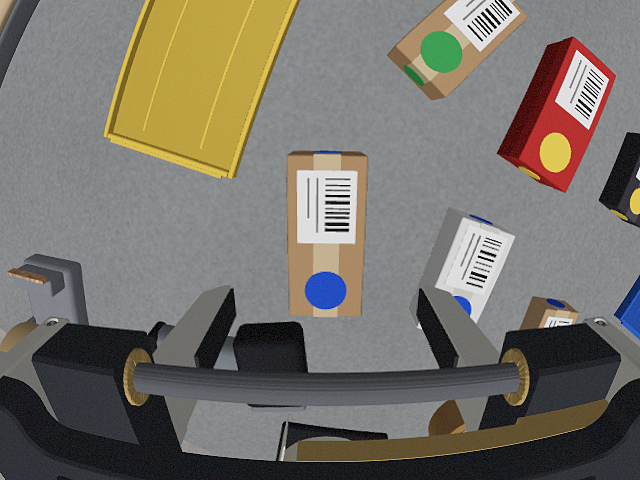

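```bash
cat >> h.py <<'E'
from scipy.spatial.transform import Rotation as Rt
HE=None
def wcast(K,he,pos,quat,px,z):
    px=np.atleast_2d(np.asarray(px,float));u=px-[K[0,2],K[1,2]];r=np.linalg.norm(u,axis=1);a=r/K[0,0]
    ray=np.c_[u/r[:,None]*np.sin(a)[:,None],np.cos(a)]
    M=Rt.from_quat(quat).as_matrix()@he[:3,:3];o=pos+Rt.from_quat(quat).as_matrix()@he[:3,3]
    w=ray@M.T; return o+w*((z-o[2])/w[:,2])[:,None]
E
cat > wm.py <<'E'
import sys
from h import *
from workcell import arm,vision
def wm(px,z,s=None):
    o=arm.get_obs();s=s or vision.snapshot("wrist")
    p=wcast(s["K"],s["hand_eye"],o["eef_pos"],o["eef_rot"],px,z); return p
E
python3 - <<'E'
from wm import *
p=wm([(289,153),(367,153),(361,315),(290,315),(325,291)],.05)
print(p.round(4),p[:4].mean(0));r=pickle.load(open("res.pkl","rb"))
for a,b in((0,1),(1,2),(3,2),(3,0)): v=p[b]-p[a];print(np.linalg.norm(v).round(4),np.degrees(np.arctan2(v[1],v[0])).round(1))
E
```

```text
[[ 0.6043 -0.1925  0.05  ]
 [ 0.5771 -0.1419  0.05  ]
 [ 0.6948 -0.0798  0.05  ]
 [ 0.7229 -0.1324  0.05  ]
 [ 0.6892 -0.1171  0.05  ]] [ 0.64978321 -0.13663451  0.05      ]
0.0574 118.2
0.133 27.8
0.0596 118.1
0.133 -153.2
```

Request:
send_rows:
  motion:
    - {"delta_pos": [-0.001,0,0.07],"rotation": [0,0,0],"jaw": 1}
    - {"delta_pos": [-0.001,0,0.14],"rotation": [0,0,0],"jaw": 1}
    - {"delta_pos": [-0.001,0,0.18],"rotation": [0,0,0],"jaw": 1}
    - {"delta_pos": [-0.001,0,0.209],"rotation": [0,0,0],"jaw": 1}
    - {"delta_pos": [-0.001,0,0.209],"rotation": [0,0,0],"jaw": 1}
    - {"delta_pos": [-0.001,0,0.209],"rotation": [0,0,0],"jaw": -1}
    - {"delta_pos": [-0.001,0,0.209],"rotation": [0,0,0],"jaw": -1}
    - {"delta_pos": [-0.001,0,0.209],"rotation": [0,0,0],"jaw": -1}
    - {"delta_pos": [-0.001,0,0.209],"rotation": [0,0,0],"jaw": -1}
    - {"delta_pos": [-0.001,0,0.209],"rotation": [0,0,0],"jaw": -1}
    - {"delta_pos": [-0.001,0,0.209],"rotation": [0,0,0],"jaw": -1}
    - {"delta_pos": [-0.001,0,0.209],"rotation": [0,0,0],"jaw": -1}

```text
t: 3.12
eef_pos: [0.6489, -0.137, 0.0156]
eef_rot: [-0.244, 0.97, -0.0, 0.0]
contact_force: [-0.0, 0.9, 0.5]
grip_width: 0.0507
```

```bash
python3 plan.py 0.4951 0.3092 0.12 -1.9
```

```text
t 3.12 pos [ 0.6489 -0.137   0.0156] th 28.21 tilt 0.02 F [-0.   0.9  0.5] grip 0.0507 q6 -2.31
target (0.4951, 0.3092, 0.12, -1.9) delta [-0.1508  0.9317 -0.2089] rot [-3.0000e-04  5.0000e-04  1.0036e+00] rows pos 11.6 rot 4.2
```

Run:
```python
from workcell import vision,arm
import cv2,pickle
s=vision.snapshot("wrist");cv2.imwrite("pics/w2.png",s["image"][:,:,::-1]);print(arm.get_obs()["grip_width"],arm.get_obs()["contact_force"])
```

```text
0.046850806124232584 [-0.81072951 -0.5667602   0.54309569]
```

View pics/w2.png

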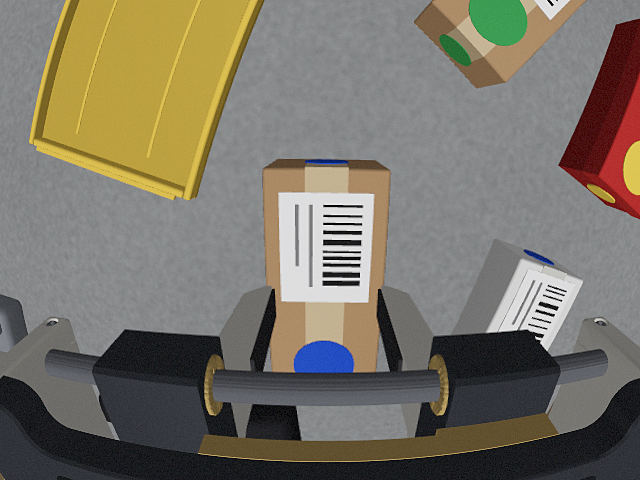

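Request:
send_rows:
  motion:
    - {"delta_pos": [0,0,0],"rotation": [0,0,0],"jaw": -1}
    - {"delta_pos": [0,0,0],"rotation": [0,0,0],"jaw": -1}
    - {"delta_pos": [0,0,0],"rotation": [0,0,0],"jaw": -1}
    - {"delta_pos": [0,0,0],"rotation": [0,0,0],"jaw": -1}

```text
t: 3.5
eef_pos: [0.6488, -0.1369, 0.0153]
eef_rot: [-0.244, 0.97, 0.0, -0.0]
contact_force: [0.2, -1.1, -0.6]
grip_width: 0.0202
```

Run:
```python
from workcell import vision,arm
import cv2,pickle
s=vision.snapshot("wrist");cv2.imwrite("pics/w3.png",s["image"][:,:,::-1]);print(arm.get_obs()["grip_width"],arm.get_obs()["contact_force"])
```

```text
0.016159740480370943 [-0.31681417  0.37405489 -0.19464672]
```

View pics/w3.png

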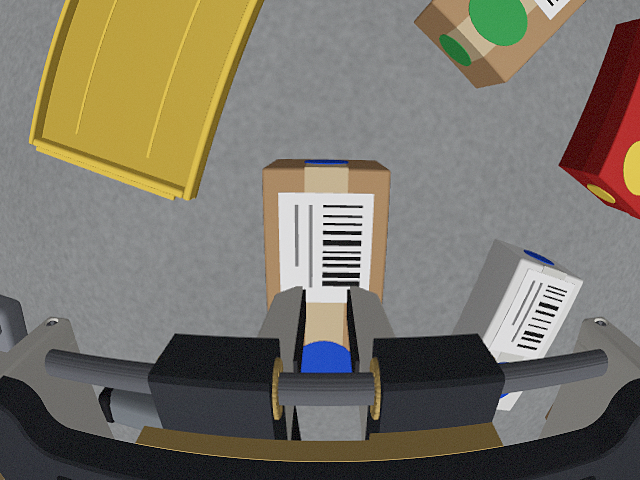

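Run:
```python
from wm import *
o=arm.get_obs();s=vision.snapshot("wrist");he=s["hand_eye"];K=s["K"];M=Rt.from_quat(o["eef_rot"]).as_matrix()
def wp(P):
    c=(np.linalg.inv(he)@np.r_[M.T@(np.array(P)-o["eef_pos"]),1])[:3];a=np.arctan2(np.hypot(*c[:2]),c[2]);return (c[:2]/np.hypot(*c[:2])*a*K[0,0]+[K[0,2],K[1,2]]).round(1)
for z in(0,-.019,-.065,-.084):print(z,wp(o["eef_pos"]+M@[0,0,z]))
for P in box(np.array([.649,-.138]),np.radians(28),S["blue_large"]):print(P.round(3),wp(P))
t=vision.snapshot("top");q=vision.snapshot("side");cv2.imwrite("pics/t3.png",t["image"][:,:,::-1]);cv2.imwrite("pics/s3.png",q["image"][:,:,::-1])
```

```text
0 [327.6 270.7]
-0.019 [327.8 283.7]
-0.065 [328.4 326.5]
-0.084 [328.7 351. ]
[ 0.693 -0.081  0.   ] [367.8 348. ]
[ 0.721 -0.134  0.   ] [283.2 347.8]
[ 0.605 -0.195  0.   ] [275.6 156.3]
[ 0.577 -0.142  0.   ] [376.8 156.6]
[ 0.693 -0.081  0.05 ] [375.9 393.6]
[ 0.721 -0.134  0.05 ] [275.1 393.4]
[ 0.605 -0.195  0.05 ] [261.5 164.7]
[ 0.577 -0.142  0.05 ] [391.3 165.1]
```

View pics/s3.png

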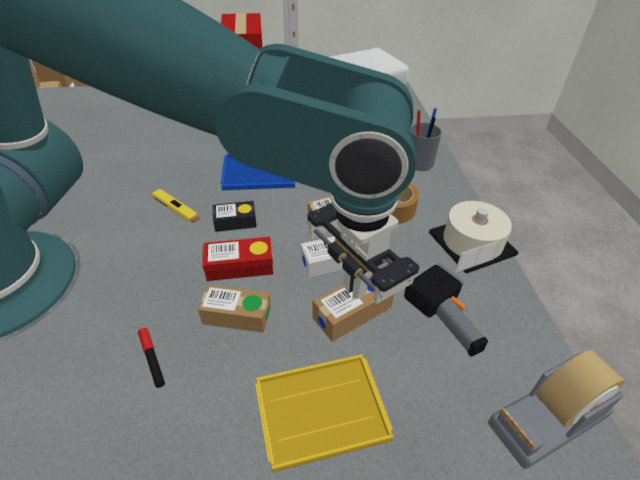

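View pics/t3.png

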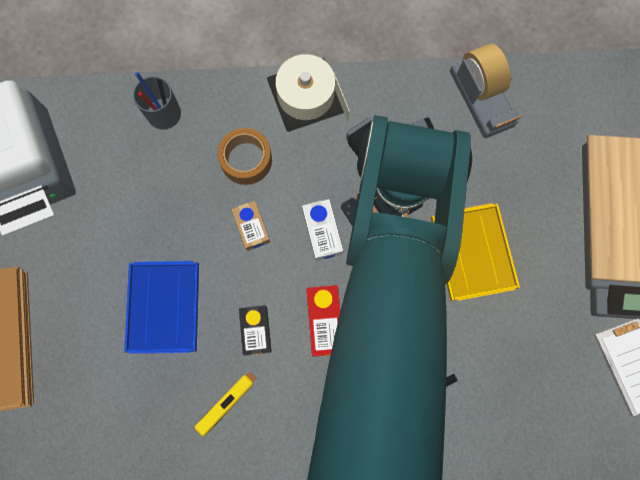

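Run:
```python
from wm import *
o=arm.get_obs();s=vision.snapshot("wrist");he=s["hand_eye"];K=s["K"]
def wp(P):
    c=(np.linalg.inv(he)@np.r_[P,1])[:3];a=np.arctan2(np.hypot(*c[:2]),c[2]);return (c[:2]/np.hypot(*c[:2])*a*K[0,0]+[K[0,2],K[1,2]]).round(1)
for z in(0,-.02,-.03,-.04,-.05,-.06):print(z,[wp([x,y,z]) for x in(.0075,) for y in(-.0465,.0465)])
im=cv2.imread("pics/w1.png")[240:460,140:520];cv2.imwrite("pics/w1c.png",cv2.resize(im,None,fx=2,fy=2))
```

```text
0 [array([249.7, 258.6]), array([405.5, 258.5])]
-0.02 [array([242.7, 271.2]), array([412.7, 271.1])]
-0.03 [array([238.8, 278.4]), array([416.9, 278.3])]
-0.04 [array([234.6, 286.3]), array([421.3, 286.1])]
-0.05 [array([229.9, 295. ]), array([426.2, 294.7])]
-0.06 [array([224.8, 304.5]), array([431.6, 304.3])]
```

View pics/w1c.png

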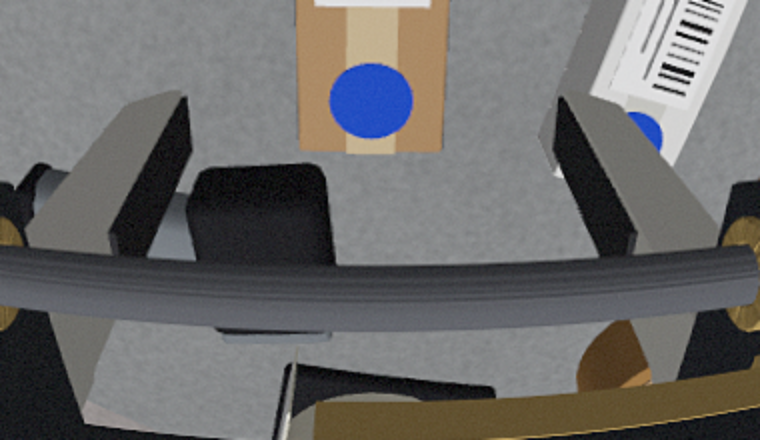

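Request:
send_rows:
  motion:
    - {"delta_pos": [0,0,-0.02],"rotation": [0,0,0],"jaw": 1}
    - {"delta_pos": [0,0,-0.02],"rotation": [0,0,0],"jaw": 1}
    - {"delta_pos": [0,0,-0.02],"rotation": [0,0,0],"jaw": 1}
    - {"delta_pos": [0,0,-0.02],"rotation": [0,0,0],"jaw": 1}
    - {"delta_pos": [0,0,-0.02],"rotation": [0,0,0],"jaw": 1}
    - {"delta_pos": [0,0,-0.02],"rotation": [0,0,0],"jaw": 1}
    - {"delta_pos": [0,0,-0.02],"rotation": [0,0,0],"jaw": 1}
    - {"delta_pos": [0,0,-0.02],"rotation": [0,0,0],"jaw": 1}
    - {"delta_pos": [0,0,-0.02],"rotation": [0,0,0],"jaw": 1}
    - {"delta_pos": [0,0,-0.02],"rotation": [0,0,0],"jaw": 1}
    - {"delta_pos": [0,0,-0.02],"rotation": [0,0,0],"jaw": 1}
    - {"delta_pos": [0,0,-0.02],"rotation": [0,0,0],"jaw": 1}
    - {"delta_pos": [0,0,0.02],"rotation": [0,0,0],"jaw": 1}
    - {"delta_pos": [0,0,0.04],"rotation": [0,0,0],"jaw": 1}
    - {"delta_pos": [0,0,0.06],"rotation": [0,0,0],"jaw": 1}
    - {"delta_pos": [0,0,0.08],"rotation": [0,0,0],"jaw": 1}
    - {"delta_pos": [0,0,0.08],"rotation": [0,0,0],"jaw": 1}

```text
t: 5.17
eef_pos: [0.6477, -0.1366, -0.0271]
eef_rot: [-0.244, 0.97, 0.001, -0.001]
contact_force: [-0.2, 0.2, -0.8]
grip_width: 0.0929
```

Request:
send_rows:
  motion:
    - {"delta_pos": [0,0,0],"rotation": [0,0,0],"jaw": -1}
    - {"delta_pos": [0,0,0],"rotation": [0,0,0],"jaw": -1}
    - {"delta_pos": [0,0,0],"rotation": [0,0,0],"jaw": -1}
    - {"delta_pos": [0,0,0],"rotation": [0,0,0],"jaw": -1}
    - {"delta_pos": [0,0,0],"rotation": [0,0,0],"jaw": -1}
    - {"delta_pos": [0,0,0],"rotation": [0,0,0],"jaw": -1}
    - {"delta_pos": [0,0,0],"rotation": [0,0,0],"jaw": -1}
    - {"delta_pos": [0,0,0],"rotation": [0,0,0],"jaw": -1}

```text
t: 5.83
eef_pos: [0.649, -0.137, -0.0242]
eef_rot: [-0.244, 0.97, -0.0, 0.0]
contact_force: [-0.6, 1.3, 3.9]
grip_width: 0.0598
```

```bash
python3 plan.py 0.4951 0.3092 0.12 -1.9
```

```text
t 5.83 pos [ 0.649  -0.137  -0.0242] th 28.21 tilt 0.04 F [-0.6  1.3  3.9] grip 0.0598 q6 -2.31
target (0.4951, 0.3092, 0.12, -1.9) delta [-0.1508  0.9318 -0.2888] rot [-7.0000e-04  1.0000e-03  1.0037e+00] rows pos 11.8 rot 4.2
```

Request:
send_rows:
  motion:
    - {"delta_pos": [0,0,-0.04],"rotation": [0,0,0],"jaw": -1}
    - {"delta_pos": [0,0,-0.1],"rotation": [0,0,0],"jaw": -1}
    - {"delta_pos": [0,0,-0.16],"rotation": [0,0,0],"jaw": -1}
    - {"delta_pos": [0,0,-0.2],"rotation": [0,0,0],"jaw": -1}
    - {"delta_pos": [-0.151,0.932,-0.22],"rotation": [0,0,1],"jaw": -1}
    - {"delta_pos": [-0.151,0.932,-0.22],"rotation": [0,0,1],"jaw": -1}
    - {"delta_pos": [-0.151,0.932,-0.22],"rotation": [0,0,1],"jaw": -1}
    - {"delta_pos": [-0.151,0.932,-0.22],"rotation": [0,0,1],"jaw": -1}
    - {"delta_pos": [-0.151,0.932,-0.22],"rotation": [0,0,1],"jaw": -1}
    - {"delta_pos": [-0.151,0.932,-0.22],"rotation": [0,0,1],"jaw": -1}
    - {"delta_pos": [-0.151,0.932,-0.22],"rotation": [0,0,1],"jaw": -1}
    - {"delta_pos": [-0.151,0.932,-0.22],"rotation": [0,0,1],"jaw": -1}
    - {"delta_pos": [-0.151,0.932,-0.22],"rotation": [0,0,1],"jaw": -1}
    - {"delta_pos": [-0.151,0.932,-0.22],"rotation": [0,0,1],"jaw": -1}
    - {"delta_pos": [-0.151,0.932,-0.22],"rotation": [0,0,1],"jaw": -1}
    - {"delta_pos": [-0.151,0.932,-0.22],"rotation": [0,0,1],"jaw": -1}
    - {"delta_pos": [-0.151,0.932,-0.22],"rotation": [0,0,1],"jaw": -1}
    - {"delta_pos": [-0.151,0.932,-0.22],"rotation": [0,0,1],"jaw": -1}

```text
t: 7.33
eef_pos: [0.4943, 0.31, 0.0848]
eef_rot: [0.015, 1.0, -0.0, -0.0]
contact_force: [0.4, -0.5, -3.2]
grip_width: 0.0597
```

```bash
python3 plan.py 0.4951 0.3092 -0.02 -1.9
python3 - <<'E'
from workcell import vision
import cv2
s=vision.snapshot("wrist");cv2.imwrite("pics/w4.png",s["image"][:,:,::-1])
E
```

```text
t 7.33 pos [0.4943 0.31   0.0848] th -1.67 tilt 0.06 F [ 0.4 -0.5 -3.2] grip 0.0597 q6 -1.03
target (0.4951, 0.3092, -0.02, -1.9) delta [-0.0018 -0.0014  0.2096] rot [-0.0012 -0.0015  0.0075] rows pos 2.5 rot 0.0
```

View pics/w4.png

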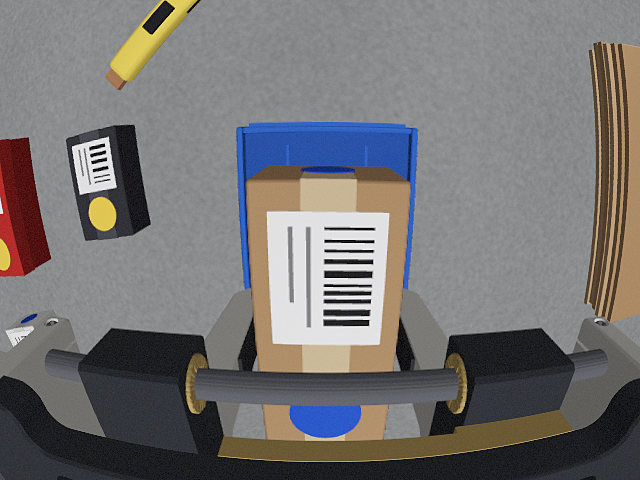

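Run:
```python
from wm import *
p=wm([(247,181),(410,181)],.159);print(p,p.mean(0)+[.066,0,0])
p=wm([(238,128),(416,128)],.014);print(p,p.mean(0)+[.086,0,0])
```

```text
[[0.42981773 0.28263592 0.159     ]
 [0.43157111 0.34132782 0.159     ]] [0.49669442 0.31198187 0.159     ]
[[0.40884933 0.24578713 0.014     ]
 [0.41296982 0.378369   0.014     ]] [0.49690957 0.31207806 0.014     ]
```

Request:
send_rows:
  motion:
    - {"delta_pos": [-0.001,-0.001,0.05],"rotation": [0,0,0],"jaw": -1}
    - {"delta_pos": [-0.001,-0.001,0.1],"rotation": [0,0,0],"jaw": -1}
    - {"delta_pos": [-0.001,-0.001,0.15],"rotation": [0,0,0],"jaw": -1}
    - {"delta_pos": [-0.001,-0.001,0.18],"rotation": [0,0,0],"jaw": -1}
    - {"delta_pos": [-0.001,-0.001,0.19],"rotation": [0,0,0],"jaw": -1}
    - {"delta_pos": [-0.001,-0.001,0.198],"rotation": [0,0,0],"jaw": -1}
    - {"delta_pos": [-0.001,-0.001,0.204],"rotation": [0,0,0],"jaw": -1}
    - {"delta_pos": [-0.001,-0.001,0.207],"rotation": [0,0,0],"jaw": -1}
    - {"delta_pos": [-0.001,-0.001,0.207],"rotation": [0,0,0],"jaw": -1}

```text
t: 8.23
eef_pos: [0.4959, 0.309, -0.0175]
eef_rot: [0.016, 1.0, 0.0, 0.0]
contact_force: [-0.1, 0.4, -3.2]
grip_width: 0.06
```

```bash
python3 plan.py 0.4951 0.3092 -0.02 -1.9
```

```text
t 8.23 pos [ 0.4959  0.309  -0.0175] th -1.80 tilt 0.06 F [-0.1  0.4 -3.2] grip 0.06 q6 -1.03
target (0.4951, 0.3092, -0.02, -1.9) delta [0.0017 0.0004 0.0051] rot [0.001  0.0016 0.0033] rows pos 0.1 rot 0.0
```

Request:
send_rows:
  motion:
    - {"delta_pos": [0,0,0.002],"rotation": [0,0,0],"jaw": -1}
    - {"delta_pos": [0,0,0.004],"rotation": [0,0,0],"jaw": -1}
    - {"delta_pos": [0,0,0.006],"rotation": [0,0,0],"jaw": -1}
    - {"delta_pos": [0,0,0.006],"rotation": [0,0,0],"jaw": -1}

```text
t: 8.57
eef_pos: [0.4958, 0.3091, -0.0202]
eef_rot: [0.016, 1.0, 0.0, 0.0]
contact_force: [-2.9, -1.7, 4.4]
grip_width: 0.0601
```

Request:
send_rows:
  motion:
    - {"delta_pos": [0,0,0],"rotation": [0,0,0],"jaw": 0.7}
    - {"delta_pos": [0,0,0],"rotation": [0,0,0],"jaw": 0.7}
    - {"delta_pos": [0,0,0],"rotation": [0,0,0],"jaw": 0.7}
    - {"delta_pos": [0,0,0],"rotation": [0,0,0],"jaw": 0.7}
    - {"delta_pos": [0,0,0],"rotation": [0,0,0],"jaw": 0.7}
    - {"delta_pos": [0,0,-0.05],"rotation": [0,0,0],"jaw": 0.7}
    - {"delta_pos": [0,0,-0.13],"rotation": [0,0,0],"jaw": 1}
    - {"delta_pos": [0,0,-0.21],"rotation": [0,0,0],"jaw": 1}
    - {"delta_pos": [0,0,-0.24],"rotation": [0,0,0],"jaw": 1}
    - {"delta_pos": [0,0,-0.24],"rotation": [0,0,0],"jaw": 1}

```text
t: 9.4
eef_pos: [0.4972, 0.3099, 0.1038]
eef_rot: [0.016, 1.0, 0.002, 0.003]
contact_force: [-0.3, 0.9, -0.3]
grip_width: 0.0926
```

```bash
python3 plan.py 0.6268 -0.0077 0.1 9.5;python3 - <<'E'
from workcell import vision
import cv2
s=vision.snapshot("wrist");cv2.imwrite("pics/w5.png",s["image"][:,:,::-1])
E
```

```text
t 9.40 pos [0.4972 0.3099 0.1038] th -1.78 tilt 0.38 F [-0.3  0.9 -0.3] grip 0.0926 q6 -1.03
target (0.6268, -0.0077, 0.1, 9.5) delta [-0.2788 -0.6269  0.007 ] rot [ 0.0056  0.0115 -0.3761] rows pos 8.2 rot 1.6
```

View pics/w5.png

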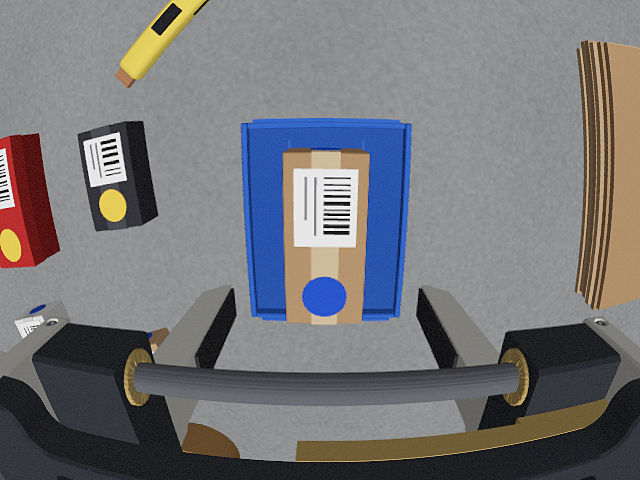

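```bash
cat > top.py <<'E'
from wm import *
def rect(c4,z):
    p=wm(c4,z);v=p[2]-p[1]+p[3]-p[0];m=p.mean(0);print("c",m.round(4),"L",np.linalg.norm(v/2).round(4),"W",np.linalg.norm((p[1]-p[0]+p[2]-p[3])/2).round(4),"yaw",np.degrees(np.arctan2(v[1],v[0])).round(2));return m
E
python3 - <<'E'
from top import *
rect([(283,151),(370,152),(361,322),(286,322)],.054)
rect([(242,124),(411,124),(401,315),(252,317)],.014)
E
```

```text
c [0.4944 0.3087 0.054 ] L 0.1297 W 0.0586 yaw -2.82
c [0.4916 0.3095 0.014 ] L 0.1664 W 0.1329 yaw -1.8
```

Request:
send_rows:
  motion:
    - {"delta_pos": [-0.279,-0.627,0.007],"rotation": [0,0,-0.376],"jaw": 1}
    - {"delta_pos": [-0.279,-0.627,0.007],"rotation": [0,0,-0.376],"jaw": 1}
    - {"delta_pos": [-0.279,-0.627,0.007],"rotation": [0,0,-0.376],"jaw": 1}
    - {"delta_pos": [-0.279,-0.627,0.007],"rotation": [0,0,-0.376],"jaw": 1}
    - {"delta_pos": [-0.279,-0.627,0.007],"rotation": [0,0,-0.376],"jaw": 1}
    - {"delta_pos": [-0.279,-0.627,0.007],"rotation": [0,0,-0.376],"jaw": 1}
    - {"delta_pos": [-0.279,-0.627,0.007],"rotation": [0,0,-0.376],"jaw": 1}
    - {"delta_pos": [-0.279,-0.627,0.007],"rotation": [0,0,-0.376],"jaw": 1}
    - {"delta_pos": [-0.279,-0.627,0.007],"rotation": [0,0,-0.376],"jaw": 1}
    - {"delta_pos": [-0.279,-0.627,0.007],"rotation": [0,0,-0.376],"jaw": 1}
    - {"delta_pos": [-0.279,-0.627,0.007],"rotation": [0,0,-0.376],"jaw": 1}

```text
t: 10.47
eef_pos: [0.6244, -0.0089, 0.0936]
eef_rot: [-0.082, 0.997, 0.0, -0.001]
contact_force: [-0.0, 1.7, 0.3]
grip_width: 0.0928
```

```bash
python3 plan.py 0.6268 -0.0077 -0.028 9.5;python3 - <<'E'
from workcell import vision
import cv2
s=vision.snapshot("wrist");cv2.imwrite("pics/w6.png",s["image"][:,:,::-1])
E
```

```text
t 10.47 pos [ 0.6244 -0.0089  0.0936] th 9.42 tilt 0.15 F [-0.   1.7  0.3] grip 0.0928 q6 -1.79
target (0.6268, -0.0077, -0.028, 9.5) delta [-0.0057  0.0015  0.2431] rot [ 0.0016 -0.0049 -0.0028] rows pos 2.9 rot 0.0
```

View pics/w6.png

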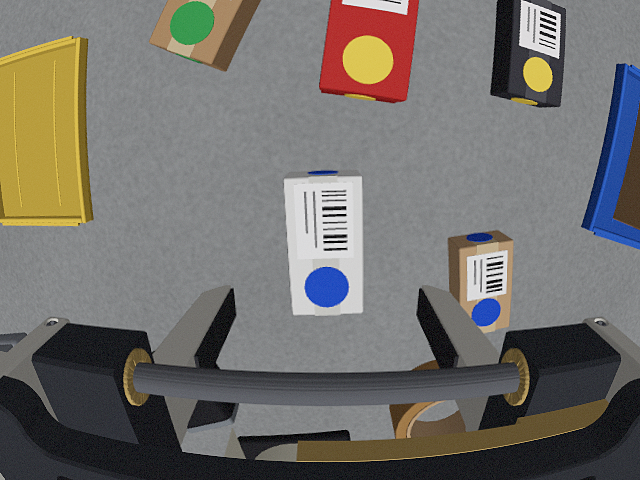

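```bash
python3 - <<'E'
from top import *
rect([(285,180),(362,177),(363,313),(292,315)],.04)
E
python3 plan.py 0.6268 -0.0077 -0.028 11.5
```

```text
c [ 0.6303 -0.0077  0.04  ] L 0.1067 W 0.0552 yaw 11.07
t 10.57 pos [ 0.6244 -0.0076  0.0944] th 9.54 tilt 0.08 F [0.2 0.2 0.5] grip 0.0932 q6 -1.79
target (0.6268, -0.0077, -0.028, 11.5) delta [-0.005  -0.001   0.2449] rot [ 0.0011 -0.0025 -0.0654] rows pos 2.9 rot 0.3
```

Request:
send_rows:
  motion:
    - {"delta_pos": [-0.0075,-0.001,0.06],"rotation": [0,0,-0.05],"jaw": 1}
    - {"delta_pos": [-0.0075,-0.001,0.13],"rotation": [0,0,-0.05],"jaw": 1}
    - {"delta_pos": [-0.0075,-0.001,0.19],"rotation": [0,0,-0.05],"jaw": 1}
    - {"delta_pos": [-0.0075,-0.001,0.225],"rotation": [0,0,-0.05],"jaw": 1}
    - {"delta_pos": [-0.0075,-0.001,0.24],"rotation": [0,0,-0.05],"jaw": 1}
    - {"delta_pos": [-0.0075,-0.001,0.24],"rotation": [0,0,-0.05],"jaw": 1}
    - {"delta_pos": [-0.0075,-0.001,0.24],"rotation": [0,0,-0.05],"jaw": -1}
    - {"delta_pos": [-0.0075,-0.001,0.24],"rotation": [0,0,-0.05],"jaw": -1}
    - {"delta_pos": [-0.0075,-0.001,0.24],"rotation": [0,0,-0.05],"jaw": -1}
    - {"delta_pos": [-0.0075,-0.001,0.24],"rotation": [0,0,-0.05],"jaw": -1}
    - {"delta_pos": [-0.0075,-0.001,0.24],"rotation": [0,0,-0.05],"jaw": -1}
    - {"delta_pos": [-0.0075,-0.001,0.24],"rotation": [0,0,-0.05],"jaw": -1}
    - {"delta_pos": [-0.0075,-0.001,0.24],"rotation": [0,0,-0.05],"jaw": -1}
    - {"delta_pos": [-0.0075,-0.001,0.24],"rotation": [0,0,-0.05],"jaw": -1}
    - {"delta_pos": [-0.0075,-0.001,0.24],"rotation": [0,0,-0.05],"jaw": -1}

```text
t: 11.82
eef_pos: [0.6291, -0.0087, -0.0243]
eef_rot: [-0.096, 0.995, -0.0, 0.0]
contact_force: [-1.9, -0.3, 4.9]
grip_width: 0.0557
```

```bash
python3 plan.py 0.4955 0.309 0.11 -1.9
```

```text
t 11.82 pos [ 0.6291 -0.0087 -0.0243] th 10.99 tilt 0.02 F [-1.9 -0.3  4.9] grip 0.0557 q6 -1.82
target (0.4955, 0.309, 0.11, -1.9) delta [ 0.141   0.6747 -0.2687] rot [-2.000e-04  7.000e-04  4.297e-01] rows pos 8.9 rot 1.8
```

Request:
send_rows:
  motion:
    - {"delta_pos": [0,0,-0.04],"rotation": [0,0,0],"jaw": -1}
    - {"delta_pos": [0,0,-0.11],"rotation": [0,0,0],"jaw": -1}
    - {"delta_pos": [0,0,-0.18],"rotation": [0,0,0],"jaw": -1}
    - {"delta_pos": [0.141,0.675,-0.27],"rotation": [0,0,0.43],"jaw": -1}
    - {"delta_pos": [0.141,0.675,-0.27],"rotation": [0,0,0.43],"jaw": -1}
    - {"delta_pos": [0.141,0.675,-0.27],"rotation": [0,0,0.43],"jaw": -1}
    - {"delta_pos": [0.141,0.675,-0.27],"rotation": [0,0,0.43],"jaw": -1}
    - {"delta_pos": [0.141,0.675,-0.27],"rotation": [0,0,0.43],"jaw": -1}
    - {"delta_pos": [0.141,0.675,-0.27],"rotation": [0,0,0.43],"jaw": -1}
    - {"delta_pos": [0.141,0.675,-0.27],"rotation": [0,0,0.43],"jaw": -1}
    - {"delta_pos": [0.141,0.675,-0.27],"rotation": [0,0,0.43],"jaw": -1}
    - {"delta_pos": [0.141,0.675,-0.27],"rotation": [0,0,0.43],"jaw": -1}
    - {"delta_pos": [0.141,0.675,-0.27],"rotation": [0,0,0.43],"jaw": -1}
    - {"delta_pos": [0.141,0.675,-0.27],"rotation": [0,0,0.43],"jaw": -1}
    - {"delta_pos": [0.141,0.675,-0.27],"rotation": [0,0,0.43],"jaw": -1}

```text
t: 13.07
eef_pos: [0.4954, 0.3086, 0.1098]
eef_rot: [0.017, 1.0, -0.0, -0.0]
contact_force: [0.8, -0.4, -2.4]
grip_width: 0.0558
```

```bash
python3 plan.py 0.4955 0.309 0.0297 -1.9;python3 - <<'E'
from workcell import vision
import cv2
s=vision.snapshot("wrist");cv2.imwrite("pics/w7.png",s["image"][:,:,::-1])
E
```

```text
t 13.07 pos [0.4954 0.3086 0.1098] th -1.91 tilt 0.05 F [ 0.8 -0.4 -2.4] grip 0.0558 q6 -1.02
target (0.4955, 0.309, 0.0297, -1.9) delta [-0.0003  0.0009  0.1603] rot [-0.0012 -0.001  -0.0004] rows pos 1.9 rot 0.0
```

View pics/w7.png

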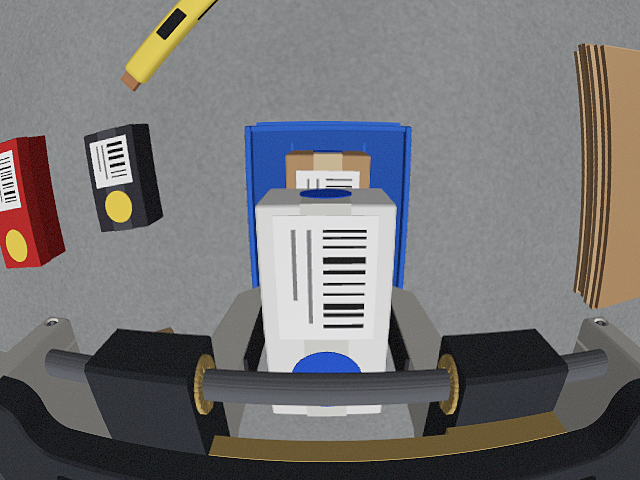

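Run:
```python
from wm import *
d=np.array([np.cos(np.radians(-2)),np.sin(np.radians(-2)),0])
print("top",wm([(256,205),(397,204)],.174).mean(0)+.054*d,"large",wm([(286,154),(370,153)],.054).mean(0)+.066*d)
```

```text
top [0.49628731 0.30834603 0.174     ] large [0.49681497 0.30950439 0.054     ]
```

Request:
send_rows:
  motion:
    - {"delta_pos": [0,0.002,0.05],"rotation": [0,0,0],"jaw": -1}
    - {"delta_pos": [0,0.002,0.1],"rotation": [0,0,0],"jaw": -1}
    - {"delta_pos": [0,0.002,0.13],"rotation": [0,0,0],"jaw": -1}
    - {"delta_pos": [0,0.002,0.145],"rotation": [0,0,0],"jaw": -1}
    - {"delta_pos": [0,0.002,0.152],"rotation": [0,0,0],"jaw": -1}
    - {"delta_pos": [0,0.002,0.156],"rotation": [0,0,0],"jaw": -1}
    - {"delta_pos": [0,0.002,0.158],"rotation": [0,0,0],"jaw": -1}
    - {"delta_pos": [0,0.002,0.16],"rotation": [0,0,0],"jaw": -1}
    - {"delta_pos": [0,0.002,0.16],"rotation": [0,0,0],"jaw": -1}

```text
t: 13.97
eef_pos: [0.4957, 0.3103, 0.0311]
eef_rot: [0.017, 1.0, 0.0, 0.0]
contact_force: [-0.5, -0.3, -1.3]
grip_width: 0.0557
```

Request:
send_rows:
  motion:
    - {"delta_pos": [0,0,0.0015],"rotation": [0,0,0],"jaw": -1}
    - {"delta_pos": [0,0,0.003],"rotation": [0,0,0],"jaw": -1}
    - {"delta_pos": [0,0,0.003],"rotation": [0,0,0],"jaw": -1}

```text
t: 14.22
eef_pos: [0.4957, 0.3104, 0.0297]
eef_rot: [0.017, 1.0, 0.0, 0.0]
contact_force: [-2.1, -0.0, 4.5]
grip_width: 0.0556
```

Contact. Release and lift.

Request:
send_rows:
  motion:
    - {"delta_pos": [0,0,0],"rotation": [0,0,0],"jaw": 0.7}
    - {"delta_pos": [0,0,0],"rotation": [0,0,0],"jaw": 0.7}
    - {"delta_pos": [0,0,0],"rotation": [0,0,0],"jaw": 0.7}
    - {"delta_pos": [0,0,0],"rotation": [0,0,0],"jaw": 0.7}
    - {"delta_pos": [0,0,0],"rotation": [0,0,0],"jaw": 0.7}
    - {"delta_pos": [0,0,-0.05],"rotation": [0,0,0],"jaw": 0.7}
    - {"delta_pos": [0,0,-0.13],"rotation": [0,0,0],"jaw": 1}
    - {"delta_pos": [0,0,-0.16],"rotation": [0,0,0],"jaw": 1}
    - {"delta_pos": [0,0,-0.16],"rotation": [0,0,0],"jaw": 1}

```text
t: 14.97
eef_pos: [0.4969, 0.3111, 0.1135]
eef_rot: [0.017, 1.0, 0.002, 0.003]
contact_force: [0.3, 0.4, 0.7]
grip_width: 0.0919
```

```bash
python3 plan.py 0.644 0.1313 0.1 18;python3 - <<'E'
from workcell import vision
import cv2
s=vision.snapshot("wrist");cv2.imwrite("pics/w8.png",s["image"][:,:,::-1])
E
```

```text
t 14.97 pos [0.4969 0.3111 0.1135] th -1.91 tilt 0.34 F [0.3 0.4 0.7] grip 0.0919 q6 -1.02
target (0.644, 0.1313, 0.1, 18.0) delta [-0.3058 -0.3497  0.0274] rot [ 0.0043  0.0107 -0.6635] rows pos 5.6 rot 2.8
```

View pics/w8.png

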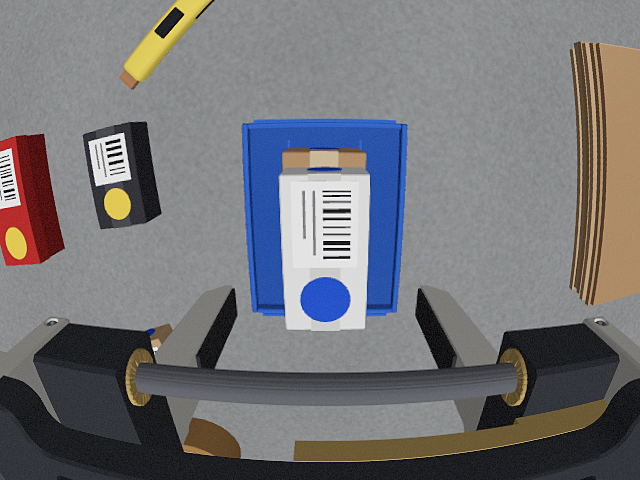

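Request:
send_rows:
  motion:
    - {"delta_pos": [-0.306,-0.35,0.025],"rotation": [0,0,-0.664],"jaw": 1}
    - {"delta_pos": [-0.306,-0.35,0.025],"rotation": [0,0,-0.664],"jaw": 1}
    - {"delta_pos": [-0.306,-0.35,0.025],"rotation": [0,0,-0.664],"jaw": 1}
    - {"delta_pos": [-0.306,-0.35,0.025],"rotation": [0,0,-0.664],"jaw": 1}
    - {"delta_pos": [-0.306,-0.35,0.025],"rotation": [0,0,-0.664],"jaw": 1}
    - {"delta_pos": [-0.306,-0.35,0.025],"rotation": [0,0,-0.664],"jaw": 1}
    - {"delta_pos": [-0.306,-0.35,0.025],"rotation": [0,0,-0.664],"jaw": 1}
    - {"delta_pos": [-0.306,-0.35,0.025],"rotation": [0,0,-0.664],"jaw": 1}
    - {"delta_pos": [-0.306,-0.35,0.025],"rotation": [0,0,-0.664],"jaw": 1}
    - {"delta_pos": [-0.306,-0.35,0.025],"rotation": [0,0,-0.664],"jaw": 1}

```text
t: 15.85
eef_pos: [0.6417, 0.1311, 0.0957]
eef_rot: [-0.157, 0.988, 0.0, -0.0]
contact_force: [0.5, 0.1, 0.4]
grip_width: 0.0929
```

```bash
python3 plan.py 0.644 0.1313 -0.032 18;python3 - <<'E'
from workcell import vision
import cv2
s=vision.snapshot("wrist");cv2.imwrite("pics/w9.png",s["image"][:,:,::-1])
E
```

```text
t 15.85 pos [0.6417 0.1311 0.0957] th 18.07 tilt 0.05 F [0.5 0.1 0.4] grip 0.0929 q6 -1.72
target (0.644, 0.1313, -0.032, 18.0) delta [-0.0047 -0.001   0.2555] rot [ 0.0005 -0.0015  0.0022] rows pos 3.1 rot 0.0
```

View pics/w9.png

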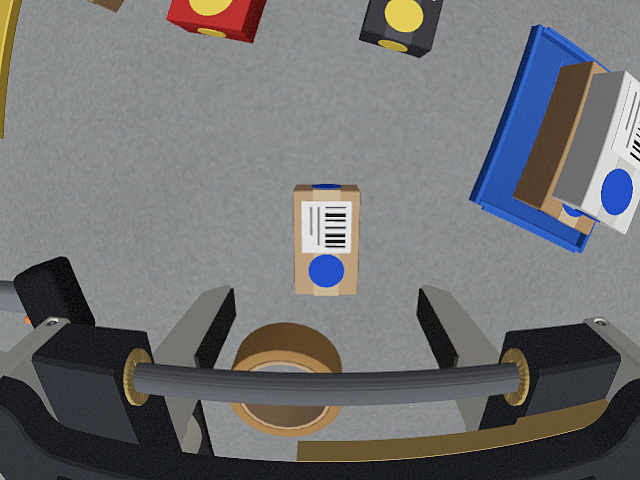

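Run:
```python
from top import *
rect([(293,190),(359,190),(356,293),(296,293)],.032)
```

```text
c [0.6458 0.1318 0.032 ] L 0.0829 W 0.0483 yaw 18.08
```

Request:
send_rows:
  motion:
    - {"delta_pos": [-0.007,-0.001,0.06],"rotation": [0,0,0],"jaw": 1}
    - {"delta_pos": [-0.007,-0.001,0.13],"rotation": [0,0,0],"jaw": 1}
    - {"delta_pos": [-0.007,-0.001,0.19],"rotation": [0,0,0],"jaw": 1}
    - {"delta_pos": [-0.007,-0.001,0.23],"rotation": [0,0,0],"jaw": 1}
    - {"delta_pos": [-0.007,-0.001,0.252],"rotation": [0,0,0],"jaw": 1}
    - {"delta_pos": [-0.007,-0.001,0.252],"rotation": [0,0,0],"jaw": 1}
    - {"delta_pos": [-0.007,-0.001,0.252],"rotation": [0,0,0],"jaw": -1}
    - {"delta_pos": [-0.007,-0.001,0.252],"rotation": [0,0,0],"jaw": -1}
    - {"delta_pos": [-0.007,-0.001,0.252],"rotation": [0,0,0],"jaw": -1}
    - {"delta_pos": [-0.007,-0.001,0.252],"rotation": [0,0,0],"jaw": -1}
    - {"delta_pos": [-0.007,-0.001,0.252],"rotation": [0,0,0],"jaw": -1}
    - {"delta_pos": [-0.007,-0.001,0.252],"rotation": [0,0,0],"jaw": -1}
    - {"delta_pos": [-0.007,-0.001,0.252],"rotation": [0,0,0],"jaw": -1}
    - {"delta_pos": [-0.007,-0.001,0.252],"rotation": [0,0,0],"jaw": -1}
    - {"delta_pos": [-0.007,-0.001,0.252],"rotation": [0,0,0],"jaw": -1}
    - {"delta_pos": [-0.007,-0.001,0.252],"rotation": [0,0,0],"jaw": -1}

```text
t: 17.28
eef_pos: [0.6461, 0.1309, -0.0294]
eef_rot: [-0.157, 0.988, 0.0, 0.0]
contact_force: [-1.5, 0.3, 4.1]
grip_width: 0.05
```

```bash
python3 plan.py 0.4957 0.3100 0.13 -1.9
```

```text
t 17.28 pos [ 0.6461  0.1309 -0.0294] th 18.01 tilt 0.01 F [-1.5  0.3  4.1] grip 0.05 q6 -1.72
target (0.4957, 0.31, 0.13, -1.9) delta [ 0.1751  0.4337 -0.3188] rot [1.000e-04 4.000e-04 6.638e-01] rows pos 6.8 rot 2.8
```

Request:
send_rows:
  motion:
    - {"delta_pos": [0,0,-0.04],"rotation": [0,0,0],"jaw": -1}
    - {"delta_pos": [0,0,-0.11],"rotation": [0,0,0],"jaw": -1}
    - {"delta_pos": [0,0,-0.18],"rotation": [0,0,0],"jaw": -1}
    - {"delta_pos": [0,0,-0.25],"rotation": [0,0,0],"jaw": -1}
    - {"delta_pos": [0.175,0.434,-0.32],"rotation": [0,0,0.664],"jaw": -1}
    - {"delta_pos": [0.175,0.434,-0.32],"rotation": [0,0,0.664],"jaw": -1}
    - {"delta_pos": [0.175,0.434,-0.32],"rotation": [0,0,0.664],"jaw": -1}
    - {"delta_pos": [0.175,0.434,-0.32],"rotation": [0,0,0.664],"jaw": -1}
    - {"delta_pos": [0.175,0.434,-0.32],"rotation": [0,0,0.664],"jaw": -1}
    - {"delta_pos": [0.175,0.434,-0.32],"rotation": [0,0,0.664],"jaw": -1}
    - {"delta_pos": [0.175,0.434,-0.32],"rotation": [0,0,0.664],"jaw": -1}
    - {"delta_pos": [0.175,0.434,-0.32],"rotation": [0,0,0.664],"jaw": -1}
    - {"delta_pos": [0.175,0.434,-0.32],"rotation": [0,0,0.664],"jaw": -1}
    - {"delta_pos": [0.175,0.434,-0.32],"rotation": [0,0,0.664],"jaw": -1}
    - {"delta_pos": [0.175,0.434,-0.32],"rotation": [0,0,0.664],"jaw": -1}

```text
t: 18.53
eef_pos: [0.4962, 0.3092, 0.1299]
eef_rot: [0.017, 1.0, -0.0, -0.0]
contact_force: [0.4, -0.5, -0.8]
grip_width: 0.0496
```

```bash
python3 plan.py 0.4957 0.31 0.0646 -1.9;python3 - <<'E'
from workcell import vision
import cv2
s=vision.snapshot("wrist");cv2.imwrite("pics/w10.png",s["image"][:,:,::-1])
E
```

```text
t 18.53 pos [0.4962 0.3092 0.1299] th -1.99 tilt 0.04 F [ 0.4 -0.5 -0.8] grip 0.0496 q6 -1.02
target (0.4957, 0.31, 0.0646, -1.9) delta [0.001  0.0016 0.1306] rot [-0.0009 -0.001  -0.0029] rows pos 1.6 rot 0.0
```

View pics/w10.png

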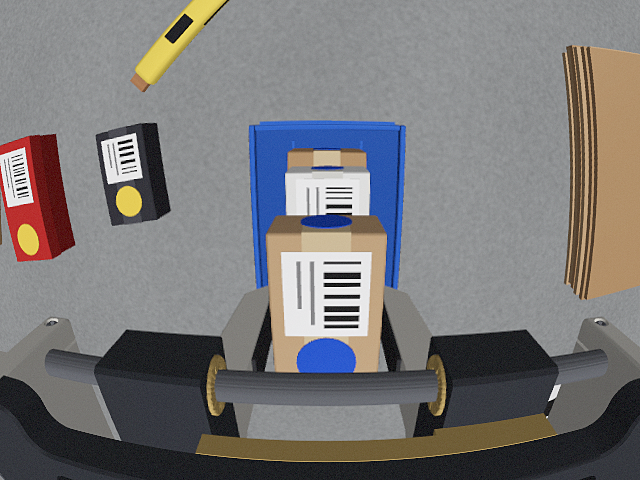

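Run:
```python
from wm import *
d=np.array([np.cos(np.radians(-2)),np.sin(np.radians(-2)),0])
print("small",wm([(267,234),(387,233)],.1913).mean(0)+.042*d,"med",wm([(285,174),(370,173)],.094).mean(0)+.054*d)
```

```text
small [0.49753526 0.30954594 0.1913    ] med [0.49707142 0.31025565 0.094     ]
```

Request:
send_rows:
  motion:
    - {"delta_pos": [0,0.002,0.04],"rotation": [0,0,0],"jaw": -1}
    - {"delta_pos": [0,0.002,0.08],"rotation": [0,0,0],"jaw": -1}
    - {"delta_pos": [0,0.002,0.105],"rotation": [0,0,0],"jaw": -1}
    - {"delta_pos": [0,0.002,0.118],"rotation": [0,0,0],"jaw": -1}
    - {"delta_pos": [0,0.002,0.124],"rotation": [0,0,0],"jaw": -1}
    - {"delta_pos": [0,0.002,0.127],"rotation": [0,0,0],"jaw": -1}
    - {"delta_pos": [0,0.002,0.129],"rotation": [0,0,0],"jaw": -1}
    - {"delta_pos": [0,0.002,0.131],"rotation": [0,0,0],"jaw": -1}
    - {"delta_pos": [0,0.002,0.131],"rotation": [0,0,0],"jaw": -1}

```text
t: 19.43
eef_pos: [0.4959, 0.3112, 0.0654]
eef_rot: [0.017, 1.0, 0.0, 0.0]
contact_force: [0.4, 0.2, -0.3]
grip_width: 0.05
```

Request:
send_rows:
  motion:
    - {"delta_pos": [0,0,0.001],"rotation": [0,0,0],"jaw": -1}
    - {"delta_pos": [0,0,0.002],"rotation": [0,0,0],"jaw": -1}
    - {"delta_pos": [0,0,0.002],"rotation": [0,0,0],"jaw": -1}

```text
t: 19.68
eef_pos: [0.4959, 0.3112, 0.0646]
eef_rot: [0.017, 1.0, 0.0, 0.0]
contact_force: [-2.7, -1.5, 4.9]
grip_width: 0.0503
```

Request:
send_rows:
  motion:
    - {"delta_pos": [0,0,0],"rotation": [0,0,0],"jaw": 0.7}
    - {"delta_pos": [0,0,0],"rotation": [0,0,0],"jaw": 0.7}
    - {"delta_pos": [0,0,0],"rotation": [0,0,0],"jaw": 0.7}
    - {"delta_pos": [0,0,0],"rotation": [0,0,0],"jaw": 0.7}
    - {"delta_pos": [0,0,0],"rotation": [0,0,0],"jaw": 0.7}
    - {"delta_pos": [0,0,-0.05],"rotation": [0,0,0],"jaw": 0.7}
    - {"delta_pos": [0,0,-0.13],"rotation": [0,0,0],"jaw": 1}
    - {"delta_pos": [0,0,-0.14],"rotation": [0,0,0],"jaw": 1}
    - {"delta_pos": [0,0,-0.14],"rotation": [0,0,0],"jaw": 1}

```text
t: 20.43
eef_pos: [0.4969, 0.3118, 0.1372]
eef_rot: [0.017, 1.0, 0.001, 0.002]
contact_force: [0.3, -0.3, -0.1]
grip_width: 0.0917
```

```bash
python3 plan.py 0.45 -0.005 0.1 2.5;python3 - <<'E'
from workcell import vision
import cv2
s=vision.snapshot("wrist");cv2.imwrite("pics/w11.png",s["image"][:,:,::-1])
E
```

```text
t 20.43 pos [0.4969 0.3118 0.1372] th -1.91 tilt 0.28 F [ 0.3 -0.3 -0.1] grip 0.0917 q6 -1.02
target (0.45, -0.005, 0.1, 2.5) delta [ 0.0729 -0.6365  0.0724] rot [ 0.0045  0.008  -0.1468] rows pos 7.7 rot 0.6
```

View pics/w11.png

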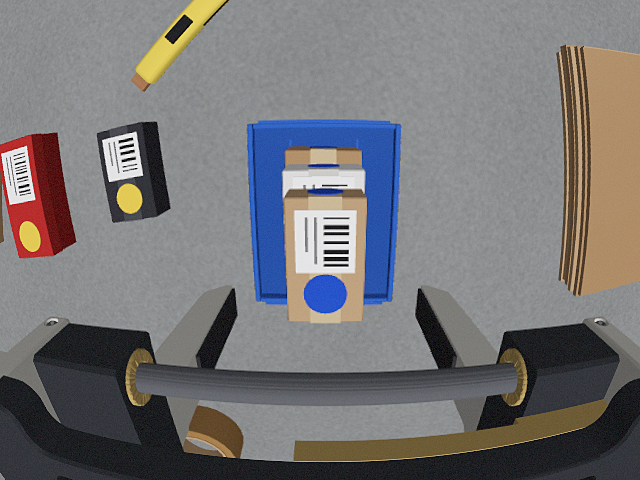

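Request:
send_rows:
  motion:
    - {"delta_pos": [0.073,-0.636,0.01],"rotation": [0,0,-0.147],"jaw": 1}
    - {"delta_pos": [0.073,-0.636,0.01],"rotation": [0,0,-0.147],"jaw": 1}
    - {"delta_pos": [0.073,-0.636,0.01],"rotation": [0,0,-0.147],"jaw": 1}
    - {"delta_pos": [0.073,-0.636,0.01],"rotation": [0,0,-0.147],"jaw": 1}
    - {"delta_pos": [0.073,-0.636,0.01],"rotation": [0,0,-0.147],"jaw": 1}
    - {"delta_pos": [0.073,-0.636,0.07],"rotation": [0,0,-0.147],"jaw": 1}
    - {"delta_pos": [0.073,-0.636,0.07],"rotation": [0,0,-0.147],"jaw": 1}
    - {"delta_pos": [0.073,-0.636,0.07],"rotation": [0,0,-0.147],"jaw": 1}
    - {"delta_pos": [0.073,-0.636,0.07],"rotation": [0,0,-0.147],"jaw": 1}
    - {"delta_pos": [0.073,-0.636,0.07],"rotation": [0,0,-0.147],"jaw": 1}
    - {"delta_pos": [0.073,-0.636,0.07],"rotation": [0,0,-0.147],"jaw": 1}

```text
t: 21.4
eef_pos: [0.4485, -0.0052, 0.0984]
eef_rot: [-0.022, 1.0, 0.0, -0.0]
contact_force: [-0.2, 0.5, -0.1]
grip_width: 0.0929
```

```bash
python3 plan.py 0.45 -0.005 -0.026 2.5;python3 - <<'E'
from workcell import vision
import cv2
s=vision.snapshot("wrist");cv2.imwrite("pics/w12.png",s["image"][:,:,::-1])
E
```

```text
t 21.40 pos [ 0.4485 -0.0052  0.0984] th 2.47 tilt 0.04 F [-0.2  0.5 -0.1] grip 0.0929 q6 -1.68
target (0.45, -0.005, -0.026, 2.5) delta [-3.200e-03  2.000e-04  2.487e-01] rot [ 0.0007 -0.0013 -0.001 ] rows pos 3.0 rot 0.0
```

View pics/w12.png

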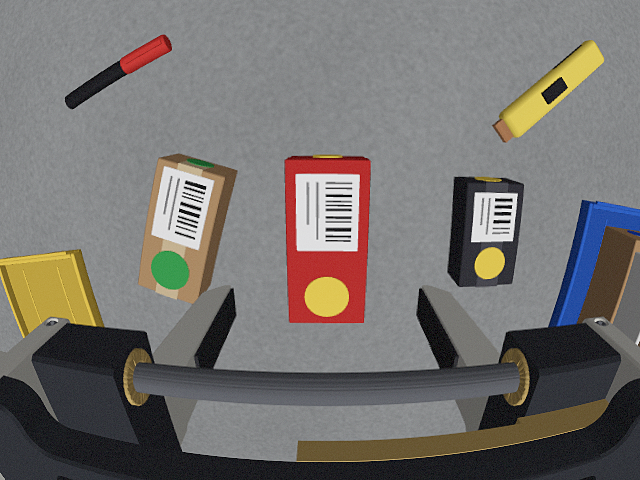

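Run:
```python
from top import *
rect([(285,159),(370,159),(365,322),(289,322)],.046)
```

```text
c [ 0.451  -0.0039  0.046 ] L 0.1273 W 0.0598 yaw 2.41
```

Request:
send_rows:
  motion:
    - {"delta_pos": [-0.004,0,0.06],"rotation": [0,0,0],"jaw": 1}
    - {"delta_pos": [-0.004,0,0.13],"rotation": [0,0,0],"jaw": 1}
    - {"delta_pos": [-0.004,0,0.19],"rotation": [0,0,0],"jaw": 1}
    - {"delta_pos": [-0.004,0,0.23],"rotation": [0,0,0],"jaw": 1}
    - {"delta_pos": [-0.004,0,0.246],"rotation": [0,0,0],"jaw": 1}
    - {"delta_pos": [-0.004,0,0.246],"rotation": [0,0,0],"jaw": 1}

```text
t: 22.0
eef_pos: [0.4498, -0.0045, -0.0256]
eef_rot: [-0.023, 1.0, 0.0, -0.001]
contact_force: [-0.2, 0.2, -0.4]
grip_width: 0.0931
```

Request:
send_rows:
  motion:
    - {"delta_pos": [0,0,0],"rotation": [0,0,0],"jaw": -1}
    - {"delta_pos": [0,0,0],"rotation": [0,0,0],"jaw": -1}
    - {"delta_pos": [0,0,0],"rotation": [0,0,0],"jaw": -1}
    - {"delta_pos": [0,0,0],"rotation": [0,0,0],"jaw": -1}
    - {"delta_pos": [0,0,0],"rotation": [0,0,0],"jaw": -1}
    - {"delta_pos": [0,0,0],"rotation": [0,0,0],"jaw": -1}
    - {"delta_pos": [0,0,0],"rotation": [0,0,0],"jaw": -1}
    - {"delta_pos": [0,0,0],"rotation": [0,0,0],"jaw": -1}

```text
t: 22.67
eef_pos: [0.4509, -0.0054, -0.0236]
eef_rot: [-0.022, 1.0, 0.0, 0.0]
contact_force: [-1.6, 0.9, 6.1]
grip_width: 0.0599
```

```bash
python3 plan.py 0.572 -0.3078 0.09 7.8
```

```text
t 22.67 pos [ 0.4509 -0.0054 -0.0236] th 2.49 tilt 0.04 F [-1.6  0.9  6.1] grip 0.0599 q6 -1.68
target (0.572, -0.3078, 0.09, 7.8) delta [-0.2157 -0.6148 -0.2271] rot [ 1.000e-04  1.300e-03 -1.768e-01] rows pos 8.3 rot 0.7
```

Request:
send_rows:
  motion:
    - {"delta_pos": [0,0,-0.04],"rotation": [0,0,0],"jaw": -1}
    - {"delta_pos": [0,0,-0.11],"rotation": [0,0,0],"jaw": -1}
    - {"delta_pos": [0,0,-0.18],"rotation": [0,0,0],"jaw": -1}
    - {"delta_pos": [0,0,-0.22],"rotation": [0,0,0],"jaw": -1}
    - {"delta_pos": [0,0,-0.227],"rotation": [0,0,0],"jaw": -1}
    - {"delta_pos": [-0.216,-0.615,-0.227],"rotation": [0,0,-0.177],"jaw": -1}
    - {"delta_pos": [-0.216,-0.615,-0.227],"rotation": [0,0,-0.177],"jaw": -1}
    - {"delta_pos": [-0.216,-0.615,-0.227],"rotation": [0,0,-0.177],"jaw": -1}
    - {"delta_pos": [-0.216,-0.615,-0.227],"rotation": [0,0,-0.177],"jaw": -1}
    - {"delta_pos": [-0.216,-0.615,-0.227],"rotation": [0,0,-0.177],"jaw": -1}
    - {"delta_pos": [-0.216,-0.615,-0.227],"rotation": [0,0,-0.177],"jaw": -1}
    - {"delta_pos": [-0.216,-0.615,-0.227],"rotation": [0,0,-0.177],"jaw": -1}
    - {"delta_pos": [-0.216,-0.615,-0.227],"rotation": [0,0,-0.177],"jaw": -1}
    - {"delta_pos": [-0.216,-0.615,-0.227],"rotation": [0,0,-0.177],"jaw": -1}
    - {"delta_pos": [-0.216,-0.615,-0.227],"rotation": [0,0,-0.177],"jaw": -1}
    - {"delta_pos": [-0.216,-0.615,-0.227],"rotation": [0,0,-0.177],"jaw": -1}

```text
t: 24.0
eef_pos: [0.5712, -0.3073, 0.0876]
eef_rot: [-0.068, 0.998, 0.001, -0.001]
contact_force: [-0.2, 0.8, -3.1]
grip_width: 0.0596
```

```bash
python3 plan.py 0.572 -0.3078 -0.0196 7.8;python3 - <<'E'
from workcell import vision
import cv2
s=vision.snapshot("wrist");cv2.imwrite("pics/w13.png",s["image"][:,:,::-1])
E
```

```text
t 24.00 pos [ 0.5712 -0.3073  0.0876] th 7.80 tilt 0.14 F [-0.2  0.8 -3.1] grip 0.0596 q6 -2.24
target (0.572, -0.3078, -0.0196, 7.8) delta [-0.0018 -0.0016  0.2143] rot [ 0.0032 -0.0035 -0.0001] rows pos 2.6 rot 0.0
```

View pics/w13.png

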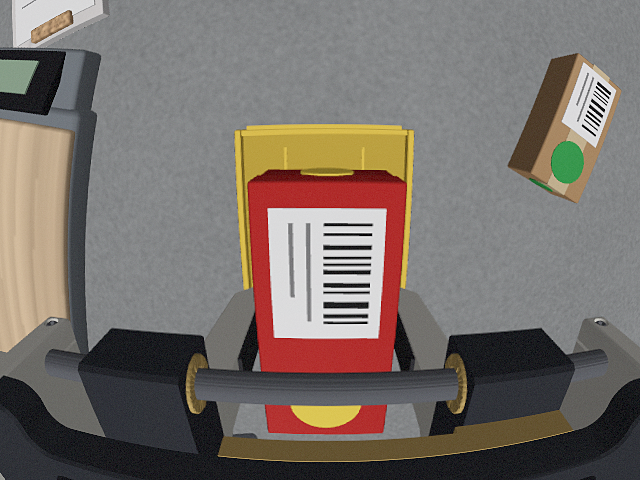

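Run:
```python
from wm import *
d=np.array([np.cos(np.radians(7.8)),np.sin(np.radians(7.8)),0])
print("box",wm([(249,182),(406,181)],.157).mean(0)+.064*d)
p=wm([(236,131),(413,131)],.014);v=p[1]-p[0];print("tray",p.mean(0)+.086*d,np.linalg.norm(v),np.degrees(np.arctan2(v[1],v[0]))-90)
```

```text
box [ 0.57223699 -0.30676967  0.157     ]
tray [ 0.57577061 -0.3077126   0.014     ] 0.13379625962090025 7.8024067743201755
```

Request:
send_rows:
  motion:
    - {"delta_pos": [-0.002,-0.001,0.05],"rotation": [0,0,0],"jaw": -1}
    - {"delta_pos": [-0.002,-0.001,0.1],"rotation": [0,0,0],"jaw": -1}
    - {"delta_pos": [-0.002,-0.001,0.15],"rotation": [0,0,0],"jaw": -1}
    - {"delta_pos": [-0.002,-0.001,0.185],"rotation": [0,0,0],"jaw": -1}
    - {"delta_pos": [-0.002,-0.001,0.2],"rotation": [0,0,0],"jaw": -1}
    - {"delta_pos": [-0.002,-0.001,0.206],"rotation": [0,0,0],"jaw": -1}
    - {"delta_pos": [-0.002,-0.001,0.21],"rotation": [0,0,0],"jaw": -1}
    - {"delta_pos": [-0.002,-0.001,0.213],"rotation": [0,0,0],"jaw": -1}
    - {"delta_pos": [-0.002,-0.001,0.213],"rotation": [0,0,0],"jaw": -1}

```text
t: 24.9
eef_pos: [0.5735, -0.3085, -0.016]
eef_rot: [-0.068, 0.998, -0.0, 0.001]
contact_force: [-0.1, 0.1, -2.9]
grip_width: 0.0596
```

Request:
send_rows:
  motion:
    - {"delta_pos": [0,0,0.002],"rotation": [0,0,0],"jaw": -1}
    - {"delta_pos": [0,0,0.004],"rotation": [0,0,0],"jaw": -1}
    - {"delta_pos": [0,0,0.006],"rotation": [0,0,0],"jaw": -1}
    - {"delta_pos": [0,0,0.007],"rotation": [0,0,0],"jaw": -1}
    - {"delta_pos": [0,0,0.007],"rotation": [0,0,0],"jaw": -1}

```text
t: 25.32
eef_pos: [0.5733, -0.3084, -0.0196]
eef_rot: [-0.068, 0.998, -0.0, 0.0]
contact_force: [-3.6, -0.0, 6.7]
grip_width: 0.0599
```

Request:
send_rows:
  motion:
    - {"delta_pos": [0,0,0],"rotation": [0,0,0],"jaw": 0.7}
    - {"delta_pos": [0,0,0],"rotation": [0,0,0],"jaw": 0.7}
    - {"delta_pos": [0,0,0],"rotation": [0,0,0],"jaw": 0.7}
    - {"delta_pos": [0,0,0],"rotation": [0,0,0],"jaw": 0.7}
    - {"delta_pos": [0,0,0],"rotation": [0,0,0],"jaw": 0.7}
    - {"delta_pos": [0,0,-0.05],"rotation": [0,0,0],"jaw": 0.7}
    - {"delta_pos": [0,0,-0.13],"rotation": [0,0,0],"jaw": 1}
    - {"delta_pos": [0,0,-0.21],"rotation": [0,0,0],"jaw": 1}
    - {"delta_pos": [0,0,-0.24],"rotation": [0,0,0],"jaw": 1}
    - {"delta_pos": [0,0,-0.24],"rotation": [0,0,0],"jaw": 1}

```text
t: 26.15
eef_pos: [0.5747, -0.3092, 0.1045]
eef_rot: [-0.068, 0.998, -0.002, 0.003]
contact_force: [0.5, -0.4, 0.8]
grip_width: 0.0925
```

```bash
python3 plan.py 0.4405 0.1294 0.1 3.3;python3 - <<'E'
from workcell import vision
import cv2
s=vision.snapshot("wrist");cv2.imwrite("pics/w14.png",s["image"][:,:,::-1])
E
```

```text
t 26.15 pos [ 0.5747 -0.3092  0.1045] th 7.82 tilt 0.39 F [ 0.5 -0.4  0.8] grip 0.0925 q6 -2.24
target (0.4405, 0.1294, 0.1, 3.3) delta [0.1467 0.9057 0.0044] rot [-0.0077  0.0105  0.1505] rows pos 11.0 rot 0.6
```

View pics/w14.png

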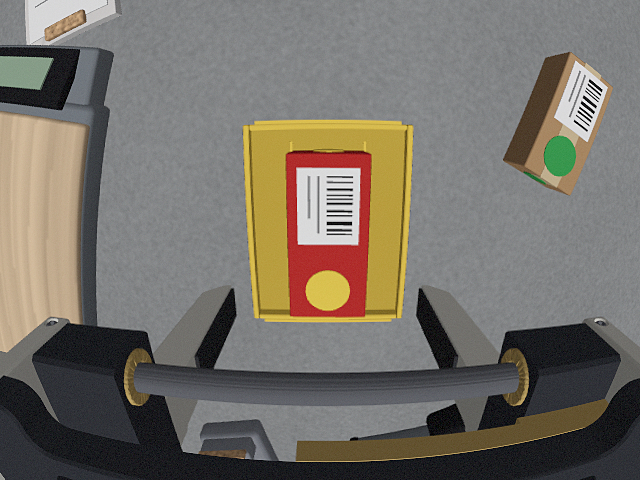

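Red parcel sits centred in the yellow tray (cols 287–371 of tray 245–412). On to the black one.

Request:
send_rows:
  motion:
    - {"delta_pos": [0.147,0.906,0.004],"rotation": [0,0,0.15],"jaw": 1}
    - {"delta_pos": [0.147,0.906,0.004],"rotation": [0,0,0.15],"jaw": 1}
    - {"delta_pos": [0.147,0.906,0.004],"rotation": [0,0,0.15],"jaw": 1}
    - {"delta_pos": [0.147,0.906,0.004],"rotation": [0,0,0.15],"jaw": 1}
    - {"delta_pos": [0.147,0.906,0.004],"rotation": [0,0,0.15],"jaw": 1}
    - {"delta_pos": [0.147,0.906,0.004],"rotation": [0,0,0.15],"jaw": 1}
    - {"delta_pos": [0.147,0.906,0.004],"rotation": [0,0,0.15],"jaw": 1}
    - {"delta_pos": [0.147,0.906,0.004],"rotation": [0,0,0.15],"jaw": 1}
    - {"delta_pos": [0.147,0.906,0.004],"rotation": [0,0,0.15],"jaw": 1}
    - {"delta_pos": [0.147,0.906,0.004],"rotation": [0,0,0.15],"jaw": 1}
    - {"delta_pos": [0.147,0.906,0.004],"rotation": [0,0,0.15],"jaw": 1}
    - {"delta_pos": [0.147,0.906,0.004],"rotation": [0,0,0.15],"jaw": 1}
    - {"delta_pos": [0.147,0.906,0.004],"rotation": [0,0,0.15],"jaw": 1}
    - {"delta_pos": [0.147,0.906,0.004],"rotation": [0,0,0.15],"jaw": 1}

```text
t: 27.37
eef_pos: [0.4383, 0.1303, 0.0962]
eef_rot: [-0.029, 1.0, -0.0, -0.001]
contact_force: [-0.1, -1.3, -1.2]
grip_width: 0.0932
```

```bash
python3 plan.py 0.4405 0.1294 -0.031 3.3;python3 - <<'E'
from workcell import vision
import cv2
s=vision.snapshot("wrist");cv2.imwrite("pics/w15.png",s["image"][:,:,::-1])
E
```

```text
t 27.37 pos [0.4383 0.1303 0.0962] th 3.36 tilt 0.09 F [-0.1 -1.3 -1.2] grip 0.0932 q6 -1.40
target (0.4405, 0.1294, -0.031, 3.3) delta [-0.0047 -0.0019  0.2543] rot [-0.001  -0.0028  0.0021] rows pos 3.1 rot 0.0
```

View pics/w15.png

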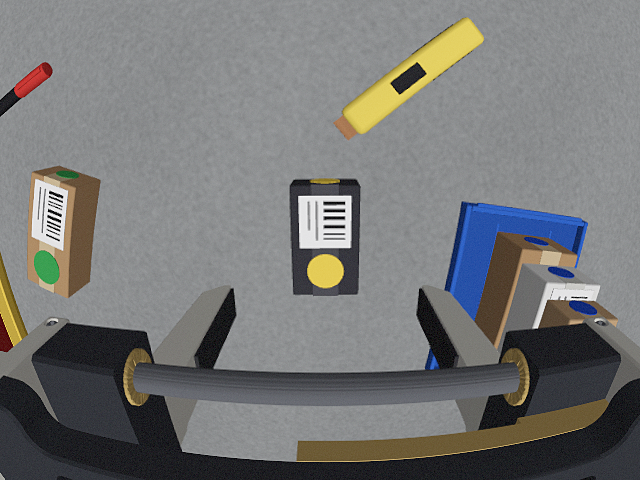

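Run:
```python
from top import *
rect([(290,185),(360,185),(358,294),(293,294)],.034)
```

```text
c [0.4407 0.129  0.034 ] L 0.087 W 0.0514 yaw 3.49
```

Request:
send_rows:
  motion:
    - {"delta_pos": [-0.005,-0.001,0.06],"rotation": [0,0,0],"jaw": 1}
    - {"delta_pos": [-0.005,-0.001,0.13],"rotation": [0,0,0],"jaw": 1}
    - {"delta_pos": [-0.005,-0.001,0.19],"rotation": [0,0,0],"jaw": 1}
    - {"delta_pos": [-0.005,-0.001,0.23],"rotation": [0,0,0],"jaw": 1}
    - {"delta_pos": [-0.005,-0.001,0.25],"rotation": [0,0,0],"jaw": 1}
    - {"delta_pos": [-0.005,-0.001,0.25],"rotation": [0,0,0],"jaw": 1}

```text
t: 27.97
eef_pos: [0.4402, 0.1288, -0.0298]
eef_rot: [-0.028, 1.0, -0.0, -0.002]
contact_force: [-0.3, -0.4, -0.1]
grip_width: 0.0931
```

Request:
send_rows:
  motion:
    - {"delta_pos": [0,0,0],"rotation": [0,0,0],"jaw": -1}
    - {"delta_pos": [0,0,0],"rotation": [0,0,0],"jaw": -1}
    - {"delta_pos": [0,0,0],"rotation": [0,0,0],"jaw": -1}
    - {"delta_pos": [0,0,0],"rotation": [0,0,0],"jaw": -1}
    - {"delta_pos": [0,0,0],"rotation": [0,0,0],"jaw": -1}
    - {"delta_pos": [0,0,0],"rotation": [0,0,0],"jaw": -1}
    - {"delta_pos": [0,0,0],"rotation": [0,0,0],"jaw": -1}
    - {"delta_pos": [0,0,0],"rotation": [0,0,0],"jaw": -1}
    - {"delta_pos": [0,0,0],"rotation": [0,0,0],"jaw": -1}
    - {"delta_pos": [0,0,0],"rotation": [0,0,0],"jaw": -1}

```text
t: 28.8
eef_pos: [0.4412, 0.1302, -0.0274]
eef_rot: [-0.029, 1.0, 0.0, 0.0]
contact_force: [-1.5, 0.4, 5.2]
grip_width: 0.052
```

```bash
python3 plan.py 0.5733 -0.3084 0.1 7.8
```

```text
t 28.80 pos [ 0.4412  0.1302 -0.0274] th 3.32 tilt 0.01 F [-1.5  0.4  5.2] grip 0.052 q6 -1.40
target (0.5733, -0.3084, 0.1, 7.8) delta [-0.213  -0.8911 -0.2548] rot [ 1.000e-04  4.000e-04 -1.494e-01] rows pos 11.4 rot 0.6
```

Request:
send_rows:
  motion:
    - {"delta_pos": [0,0,-0.04],"rotation": [0,0,0],"jaw": -1}
    - {"delta_pos": [0,0,-0.11],"rotation": [0,0,0],"jaw": -1}
    - {"delta_pos": [0,0,-0.18],"rotation": [0,0,0],"jaw": -1}
    - {"delta_pos": [0,0,-0.24],"rotation": [0,0,0],"jaw": -1}
    - {"delta_pos": [-0.213,-0.891,-0.255],"rotation": [0,0,-0.15],"jaw": -1}
    - {"delta_pos": [-0.213,-0.891,-0.255],"rotation": [0,0,-0.15],"jaw": -1}
    - {"delta_pos": [-0.213,-0.891,-0.255],"rotation": [0,0,-0.15],"jaw": -1}
    - {"delta_pos": [-0.213,-0.891,-0.255],"rotation": [0,0,-0.15],"jaw": -1}
    - {"delta_pos": [-0.213,-0.891,-0.255],"rotation": [0,0,-0.15],"jaw": -1}
    - {"delta_pos": [-0.213,-0.891,-0.255],"rotation": [0,0,-0.15],"jaw": -1}
    - {"delta_pos": [-0.213,-0.891,-0.255],"rotation": [0,0,-0.15],"jaw": -1}
    - {"delta_pos": [-0.213,-0.891,-0.255],"rotation": [0,0,-0.15],"jaw": -1}
    - {"delta_pos": [-0.213,-0.891,-0.255],"rotation": [0,0,-0.15],"jaw": -1}
    - {"delta_pos": [-0.213,-0.891,-0.255],"rotation": [0,0,-0.15],"jaw": -1}
    - {"delta_pos": [-0.213,-0.891,-0.255],"rotation": [0,0,-0.15],"jaw": -1}
    - {"delta_pos": [-0.213,-0.891,-0.255],"rotation": [0,0,-0.15],"jaw": -1}
    - {"delta_pos": [-0.213,-0.891,-0.255],"rotation": [0,0,-0.15],"jaw": -1}
    - {"delta_pos": [-0.213,-0.891,-0.255],"rotation": [0,0,-0.15],"jaw": -1}
    - {"delta_pos": [-0.213,-0.891,-0.255],"rotation": [0,0,-0.15],"jaw": -1}

```text
t: 30.38
eef_pos: [0.573, -0.3074, 0.0997]
eef_rot: [-0.069, 0.998, 0.0, -0.0]
contact_force: [0.9, 1.2, 0.1]
grip_width: 0.0521
```

```bash
python3 plan.py 0.5733 -0.3084 0.0226 7.8;python3 - <<'E'
from workcell import vision
import cv2
s=vision.snapshot("wrist");cv2.imwrite("pics/w16.png",s["image"][:,:,::-1])
E
```

```text
t 30.38 pos [ 0.573  -0.3074  0.0997] th 7.86 tilt 0.02 F [0.9 1.2 0.1] grip 0.0521 q6 -2.24
target (0.5733, -0.3084, 0.0226, 7.8) delta [-0.0003 -0.0021  0.1543] rot [ 0.0006 -0.0004  0.0019] rows pos 1.8 rot 0.0
```

View pics/w16.png

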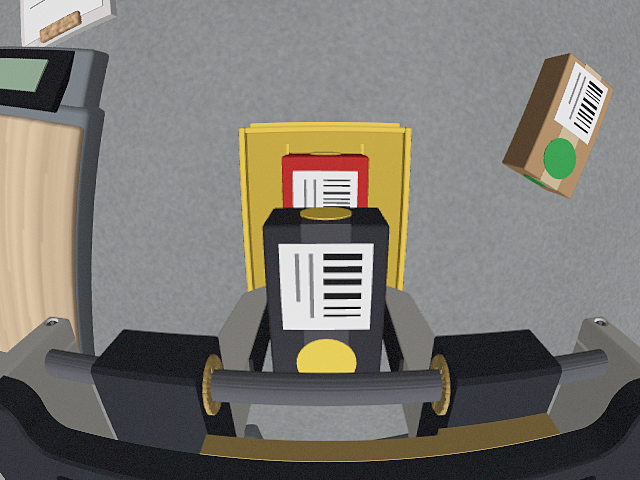

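Run:
```python
from wm import *
d=np.array([np.cos(np.radians(7.8)),np.sin(np.radians(7.8)),0])
print("small",wm([(263,225),(388,225)],.161).mean(0)+.044*d,"large",wm([(282,157),(369,157)],.05).mean(0)+.064*d)
```

```text
small [ 0.57296468 -0.30803284  0.161     ] large [ 0.57441012 -0.30794638  0.05      ]
```

Request:
send_rows:
  motion:
    - {"delta_pos": [0,-0.002,0.05],"rotation": [0,0,0],"jaw": -1}
    - {"delta_pos": [0,-0.002,0.1],"rotation": [0,0,0],"jaw": -1}
    - {"delta_pos": [0,-0.002,0.13],"rotation": [0,0,0],"jaw": -1}
    - {"delta_pos": [0,-0.002,0.141],"rotation": [0,0,0],"jaw": -1}
    - {"delta_pos": [0,-0.002,0.146],"rotation": [0,0,0],"jaw": -1}
    - {"delta_pos": [0,-0.002,0.149],"rotation": [0,0,0],"jaw": -1}
    - {"delta_pos": [0,-0.002,0.152],"rotation": [0,0,0],"jaw": -1}
    - {"delta_pos": [0,-0.002,0.154],"rotation": [0,0,0],"jaw": -1}
    - {"delta_pos": [0,-0.002,0.154],"rotation": [0,0,0],"jaw": -1}

```text
t: 31.28
eef_pos: [0.5736, -0.3096, 0.0235]
eef_rot: [-0.068, 0.998, -0.0, 0.0]
contact_force: [0.0, 0.5, -1.4]
grip_width: 0.0521
```

Request:
send_rows:
  motion:
    - {"delta_pos": [0,0,0.001],"rotation": [0,0,0],"jaw": -1}
    - {"delta_pos": [0,0,0.002],"rotation": [0,0,0],"jaw": -1}
    - {"delta_pos": [0,0,0.002],"rotation": [0,0,0],"jaw": -1}

```text
t: 31.53
eef_pos: [0.5736, -0.3096, 0.0227]
eef_rot: [-0.068, 0.998, -0.0, 0.0]
contact_force: [-1.9, 1.7, 4.7]
grip_width: 0.0519
```

Request:
send_rows:
  motion:
    - {"delta_pos": [0,0,0],"rotation": [0,0,0],"jaw": 0.7}
    - {"delta_pos": [0,0,0],"rotation": [0,0,0],"jaw": 0.7}
    - {"delta_pos": [0,0,0],"rotation": [0,0,0],"jaw": 0.7}
    - {"delta_pos": [0,0,0],"rotation": [0,0,0],"jaw": 0.7}
    - {"delta_pos": [0,0,0],"rotation": [0,0,0],"jaw": 0.7}
    - {"delta_pos": [0,0,-0.05],"rotation": [0,0,0],"jaw": 0.7}
    - {"delta_pos": [0,0,-0.13],"rotation": [0,0,0],"jaw": 1}
    - {"delta_pos": [0,0,-0.2],"rotation": [0,0,0],"jaw": 1}
    - {"delta_pos": [0,0,-0.28],"rotation": [0,0,0],"jaw": 1}
    - {"delta_pos": [0.25,0.6,-0.3],"rotation": [0,0,0],"jaw": 1}
    - {"delta_pos": [0.25,0.6,-0.3],"rotation": [0,0,0],"jaw": 1}
    - {"delta_pos": [0.25,0.6,-0.3],"rotation": [0,0,0],"jaw": 1}
    - {"delta_pos": [0.25,0.6,-0.3],"rotation": [0,0,0],"jaw": 1}
    - {"delta_pos": [0.25,0.6,-0.3],"rotation": [0,0,0],"jaw": 1}
    - {"delta_pos": [0.25,0.6,-0.3],"rotation": [0,0,0],"jaw": 1}
    - {"delta_pos": [0.25,0.6,-0.3],"rotation": [0,0,0],"jaw": 1}
    - {"delta_pos": [0.25,0.6,-0.3],"rotation": [0,0,0],"jaw": 1}
    - {"delta_pos": [0.25,0.6,-0.3],"rotation": [0,0,0],"jaw": 1}
    - {"delta_pos": [0.25,0.6,-0.3],"rotation": [0,0,0],"jaw": 1}

```text
t: 33.12
eef_pos: [0.4085, -0.0282, 0.1724]
eef_rot: [-0.069, 0.998, -0.0, 0.001]
contact_force: [0.1, -0.3, 0.2]
grip_width: 0.0929
```

Run:
```python
from workcell import vision
import cv2,pickle
d={}
for n in("top","side"):
    d[n]=vision.snapshot(n);cv2.imwrite(f"pics/{n}F.png",d[n]["image"][:,:,::-1])
pickle.dump(d,open("sF.pkl","wb"))
t=cv2.imread("pics/topF.png");a=cv2.resize(t[225:375,115:225],None,fx=4,fy=4,interpolation=2)[:600,:400];b=cv2.resize(t[190:310,420:530],None,fx=3.6,fy=3.6,interpolation=2)
import numpy as np
o=np.zeros((600,800,3),np.uint8);o[:a.shape[0],:400]=a[:,:400];o[:b.shape[0],404:404+b.shape[1]]=b[:,:396];cv2.imwrite("pics/topFc.png",o)
```

```text
(no output)
```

View pics/topF.png

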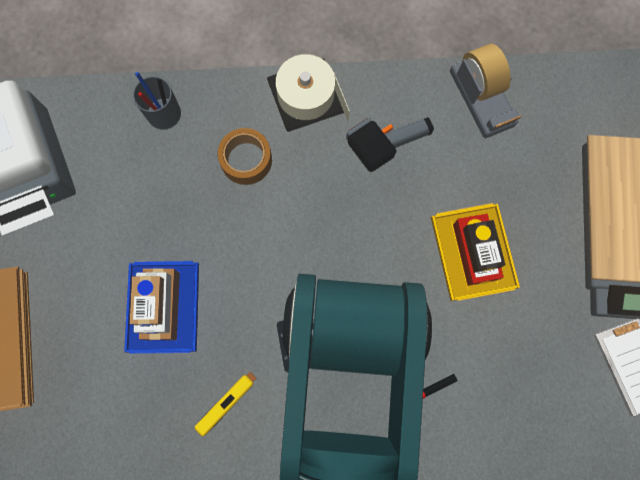

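View pics/sideF.png

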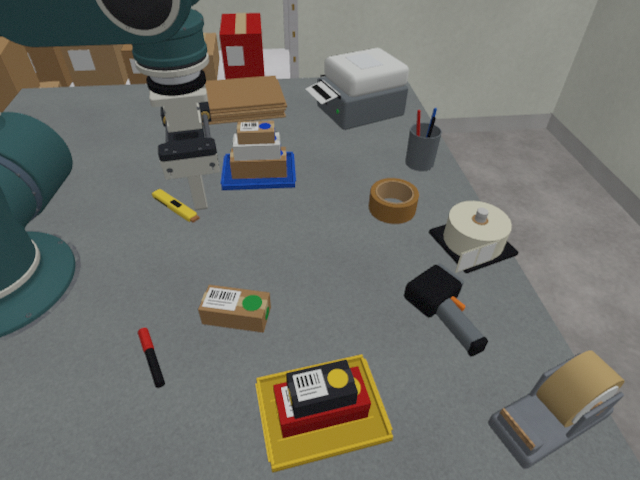

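View pics/topFc.png

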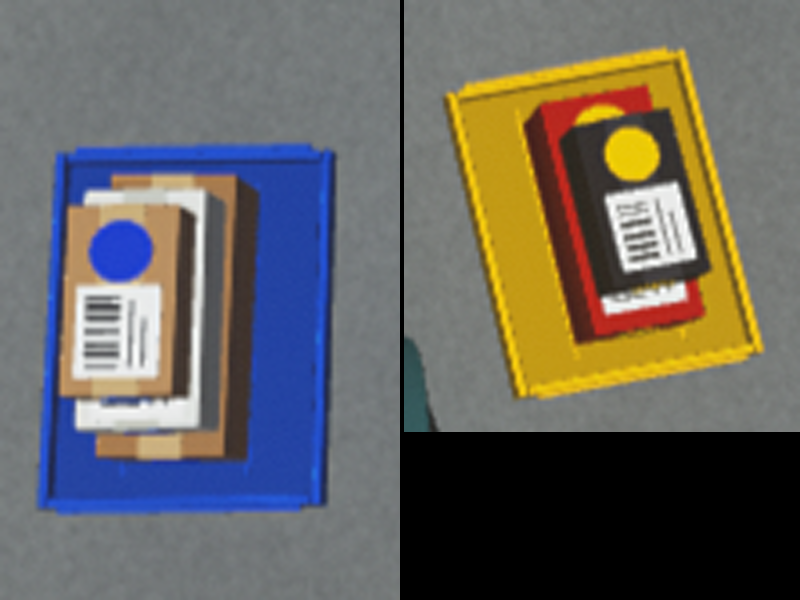

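```bash
python3 - <<'E'
from h import *
d=pickle.load(open("sF.pkl","rb"));d0=pickle.load(open("s0.pkl","rb"));s=d["top"]
A=lambda p:np.array(p)/4+[115,225]
B=lambda p:(np.array(p)-[404,0])/3.6+[420,190]
def far(p,z,L,yaw):
    q=cast(s,p,z)[:,:2];y=np.radians(yaw);return (q.mean(0)-L/2*np.array([np.cos(y),np.sin(y)])).round(4)
q=cast(s,A([(66,206),(185,208),(178,397),(60,394)]),.126);v=q[0]-q[3]+q[1]-q[2];print("bs",q.mean(0).round(4),np.degrees(np.arctan2(v[1],v[0])))
print("bs far",far(A([(66,206),(185,208)]),.126,.084,-1.9),"bm",far(A([(84,190),(209,189)]),.094,.108,-1.9),"bl",far(A([(112,176),(238,176)]),.054,.132,-1.9),"tray .4951 .3092")
q=cast(s,B([(562,129),(668,109),(712,274),(603,297)]),.084);v=q[0]-q[3]+q[1]-q[2];print("ys",q.mean(0).round(4),np.degrees(np.arctan2(v[1],v[0])))
print("ys far",far(B([(562,129),(668,109)]),.084,.088,7.8),"yl",far(B([(541,101),(650,86)]),.05,.128,7.8),"tray .572 -.308")
for n,reg in(("top",(110,185,210,440)),("side",(170,360,365,500)),("side",(280,335,195,275))):
    a,b,c,e=reg;df=np.abs(d[n]["image"][a:b,c:e].astype(int)-d0[n]["image"][a:b,c:e]).max(2);print(n,"px changed>40:",(df>40).sum())
E
python3 -c "
from workcell import arm
o=arm.get_obs();print(o['t'],o['contact_force'],abs(o['joint_velocities']).max())"
```

```text
bs [0.495  0.3092 0.126 ] -1.4096944169107986
bs far [0.4943 0.3096] bm [0.4949 0.3093] bl [0.4952 0.307 ] tray .4951 .3092
ys [ 0.5691 -0.3067  0.084 ] 7.8397179251209215
ys far [ 0.5695 -0.3066] yl [ 0.5718 -0.3104] tray .572 -.308
top px changed>40: 56
side px changed>40: 801
side px changed>40: 8
33.2167 [-0.2498797  -0.66054342 -0.25556883] 0.020632142533546883
```

```bash
python3 -c "
from workcell import arm
print(arm.finish_job())"
```

```text
the job is handed in; nothing more can be done
None
```

Both orders are made up and handed in at about 33 s on the robot's clock: the blue large, medium and small parcels in the blue tray, and the yellow large and small in the yellow tray. Each parcel was lowered until the wrist force showed contact, then released.

**Last checks (top camera):**

| Check | Measured | Limit |
|---|---|---|
| Bottom parcel to tray centre | about 2–3 mm in both trays | 15 mm |
| Upper parcel to the one below | blue about 1–2.5 mm; yellow small about 4.5 mm | 12 mm |
| Smallest parcels' yaw to the tray | within about 0.5° | about 10° (0.17 rad) |

I worked the yaw out only for the smallest parcel in each stack. The lower ones look parallel to the tray in the pictures. The stickers are up and the stacks stand level by eye in both views.

**Left alone:** the tape roll, scanner and green parcel look unmoved. The picture comparison for the tape roll and scanner was not clean. 56 pixels changed in the top view and 801 in the side view. I put that down to where blue_large and blue_small used to stand being inside the compared areas. The green parcel's area in the side view changed by only 8 pixels.

**What disagreed:**
- **Fingertip position:** the fingertips sit about 40 mm behind the reported TCP. My first grasp of the large blue parcel closed just above it without touching. I measured the offset in the wrist camera and used it for every later move.
- **Cameras:** the wrist and top cameras differed by 2–4 mm along x. The stacks are within limits by either one.

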